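# Set the hold-down stop screw to the setting block

### The arm

A 6-joint arm with a two-finger parallel gripper is mounted at the origin on a cart in front of the work surface, level with it; the furniture and walls round the work are solid. World frame = base frame: x ahead of the robot, y to its left, z up, the work surface at z = 0. Lengths are in m, angles in rad, forces in N, time in s.
With the tool pointing down it reaches from about 0.375 to 0.9 m from the base axis. Payload 3.1 kg.
Tool frame: the origin (TCP) lies on the centre line of the jaws, within the pads' length; the fingertips stand 19 mm ahead of it and the grasp point (between the pads) is the TCP; z points along the fingers, y is the line along which they close (so a half turn about z gives the same grasp; the last joint's range is limited). The gripper opens to 85 mm and grips with 20 to 120 N. Pads are 22 mm wide; open, the fingers measure 114 mm over their backs; the gripper's body (76 mm by 85 mm) begins 54 mm behind the grasp point. The pads swing forward as they close: fully open they stand 13 mm farther back than shut.
Start: joints at [-1.474, 0.527, 1.433, -0, 1.181, -0.178], TCP at [0.17, -0.602, 0.25] pointing down, gripper open.
Joint ranges: [-3.08, 3.08], [-0.75, 2.2], [0.22, 2.44], [-1.43, 4.57], [0, 2.65], [-2.85, 2.85]. Speed limits (rad/s): [2.79, 2.79, 3.14, 3.14, 3.14, 3.14].

### API

Orientations are given as a unit quaternion [x, y, z, w].
In Python, from station import manip gives the robot as it stands.
- The arm moves only by the tool servo_tool, never from a script. Its argument "rows" is a list that holds one entry, the list of rows, each a list of 7 numbers: the turn, a rotation vector about the tool's x, y, z in degrees, then the shift along the tool's x, y, z in m, then the gripper command: -1 is shut, 1 is fully open, values between are in proportion. In form: [[[wx, wy, wz, tx, ty, tz, jaw], ...]]. A call has 1 to 8 rows; each row shifts and turns the commanded pose from where the row before left it, along the tool's axes as they then stand; what a row does not reach is not made up. A row lasts 1/12 s, in which the tool goes at most 41.7 mm and 7.16 degrees, less where a joint would pass 70% of its speed; a pose out of reach is approached as far as the arm can. A call is refused whole if a number of a shift passes 0.0417 or a number of a turn 7.16, either way. A call with a gripper value outside its range is refused whole. The fingers move at their own pace and stop on an object; "squeeze" is the grip in N (left out, the last holds). Time passes only in rows, so rows that do not move let the fingers close. It gives the time, the measured TCP pose, the force, the opening and the grip force at its end, in the units of the state.
- manip.sense(): the state, without advancing time (a new reading comes with each control period).
- manip.snapshot(name): name is "scene" or "top" or "wrist"; returns the picture (420x560x3 uint8, blue, green, red); there is no depth.
- manip.camera_info(name): a dict with "K" (3x3 intrinsics, pixels), "camera_from_world" (4x4, takes a point from world to camera coordinates). Camera axes: x right, y down, z forward; pixel columns grow to the right and rows downward; lengths in m; the calibration is good to about 2 mm. The wrist camera is an equidistant fisheye: a pixel r from the principal point sees the ray r / f radians off the axis. A picture is of the moment at which its call begins: read the wrist's pose just before it. camera_info takes no time and is no camera call; for the wrist camera it gives the pose at the moment of the call.
- manip.sign_off(): hands the job in; it is judged then, once.
The state is a dict: "t": time; "q": joint angles; "qd": joint speeds; "tau": joint torques, N m; "tcp_pos": TCP position; "tool_rot": TCP orientation; "force": force on the tool from outside, world axes, zero at the start; "ft_torque": the same for the moment, N m; "finger_gap": opening from 0.0 (shut) to 1.0 (fully open); "gripper_force": force on a finger pad.
Only numpy, scipy, OpenCV 4.12 (cv2) and the standard library are available. Lean on these libraries where they do the work, as an engineer would, in place of code of your own. Each camera call takes 0.05 s, during which the arm holds its last target. There are 200 camera calls.

### The job

The channel of the blue fixture has been packed to a new height, so its stop screw must be set afresh: take the red-handled square driver from its stand, seat it in the screw and turn the screw down until the aluminium setting block, at home beneath it, just drags, its sprung nose bearing lightly on the block, neither clear of it nor screwed hard down. Draw the block by its fin straight along the channel, dragging under the nose, until it is clear of the screw and leave it lying in the channel, the screw as set, and hang the driver upright in the middle hole of its stand again. Turn the screw only with the driver, and do not disturb the loose spindle or the threadlock bottle.

Things in the scene. Friction and masses are not known exactly. Their poses are not given: they have to be found in the camera images.
- fixture: Blue fixture bolted to the bench. Origin on the bench below the screw's axis; x along the channel, -x towards its open end, z up. Bed of the channel 22 to 23 mm up (packed), x -167 to +71 mm; fences 44 mm apart, 16 mm high, x -164 to +38 mm; end stop at x +22 mm. The bridge over x = 0 is 40 mm along x, 124 mm along y, 84 to 108 mm up. Base 262 x 136 mm.
- stop_screw: Steel stop screw. Origin: mouth centre of its square socket, about 151 mm up; x, y square to the socket's sides. Socket 14 mm square, chamfered, 24 mm deep, in a 28 mm square head. Clockwise from above lowers it 16 mm a turn; friction 0.06 N m holds it. Its orange sprung nose (29 mm wide) starts 1.1 to 6.8 mm over the block; this is not measured but felt, see nose_post.
- nose_post (a point): Point on the screw's axis at the bridge's underside, 84 mm up. The nose hangs below here: from first touch it pushes 8 N, then 1.8 N more per mm, and bottoms after 3.5 mm; a light setting is from touch to 2 mm past it (12 N). The torque to turn the screw hardly tells it (0.06 N m free, some 0.1 N m more bearing), a tug at the block does: loose it slides at 1 to 2.5 N, under the nose at 4.5 N or more.
- setting_block: Aluminium block 132 x 40 x 30 mm, about 0.3 kg, on the bed, 2 mm play to each fence. Origin: centre of its grip fin, 48 mm above its underside (about 70 mm up); x along the channel, inwards. Fin: 26 mm along x, 14 mm thick along y, 36 mm high on the block's top. Block spans x -17 to +115 mm. It starts at home, 1 to 3 mm from the end stop: push it home again after a tug that finds it loose; drawn 40 to 60 mm outwards it is clear of the nose and in the channel.
- driver: Driver, 0.14 kg, upright in the stand. Origin: centre of its red handle, 28 mm square, 46 mm high; x, y square to the handle's flats and the bit alike. Collar 38 mm wide with its underside 29 mm below the origin, 14 mm shank, 12 mm square bit 59 to 85 mm below (last 6 mm a round cone). Seated on the socket's floor its origin is 61 mm above the mouth; it stands there alone, leaning slightly.
- driver_tip (a point): Centre of the end of the driver's bit, 85 mm below the centre of the handle.
- stand_hole (a point): Mouth centre of the middle hole of the grey tool stand, 70 mm above the bench; z up. The stand is 70 x 150 mm with three holes of 26 mm diameter, 61 mm deep, 45 mm apart. The driver hangs in the middle one by its collar, its origin 29 mm above this point.
- threadlock: Small red threadlock bottle, 22 x 27 x 92 mm, standing loose; origin at the centre of its underside. A bystander.
- spindle_a: Loose steel pedal spindle, 84 mm long, 18 mm thick, lying on the bench; origin at the centre of its underside. A bystander.
Things that resemble listed ones, but are neither listed nor needed, are in the scene too. What is shaped like the driver but orange is not meant.

How it is judged:
By the outcome, as a careful person would: the job done as asked, in the order asked, and still so for the second after the job is handed in, with the robot touching nothing.
It also fails if it takes over 72 s, if anything falls off the work surface, if the arm or the gripper's body presses on something with over 40 N, if the wrist force passes 120 N, or if a joint passes its speed limit or range.

## Working session

There is one attempt and no reset: what is moved stays moved. The work goes in short steps, Python scripts to look and compute and a tool call to move; the robot and the scene stay as the last step left them, time stands still between calls to the robot, and variables do not carry over. Pictures are saved under pics/ and viewed, at most 10 in all, crops included, and the job is handed in when it is done.

Besides the shell and the picture viewer there is one more tool, called after "Request:" as name(argument=value, ...), one argument or row to a line, values as JSON. servo_tool: Moves the arm, as the interface text tells. Its arguments: {"type":"object","properties":{"rows":{"type":"array","items":{"type":"array","items":{"type":"array","items":{"type":"number"}}}},"squeeze":{"type":"number"}},"required":["rows"]}

```bash
mkdir -p pics; ls
python3 - <<'E'
from station import manip
import cv2,numpy as np
for n in ("scene","top"):
    im=manip.snapshot(n); cv2.imwrite(f"pics/{n}0.png",im)
    c=manip.camera_info(n); print(n,np.round(c["K"],1).tolist(),np.round(c["camera_from_world"],3).tolist())
a=cv2.imread("pics/top0.png");
cv2.imwrite("pics/top0b.png",cv2.resize(a,(800,600)))
s=manip.sense();print(s["t"],s["tcp_pos"],s["tool_rot"],s["force"])
E
```

```text
pics
scene [[436.7, 0.0, 272.5], [0.0, 436.7, 207.3], [0.0, 0.0, 1.0]] [[0.778, -0.629, -0.008, -0.641], [-0.41, -0.497, -0.765, 0.234], [0.477, 0.598, -0.644, 0.756], [0.0, 0.0, 0.0, 1.0]]
top [[481.4, 0.0, 272.8], [0.0, 481.4, 202.0], [0.0, 0.0, 1.0]] [[-0.022, -1.0, -0.004, -0.211], [-0.969, 0.023, -0.245, 0.669], [0.245, -0.002, -0.969, 0.803], [0.0, 0.0, 0.0, 1.0]]
0.1 [ 0.16956822 -0.600929    0.24943431] [ 9.90576222e-01  1.36959068e-01  4.44582394e-05 -9.80137302e-04] [ 0.48362045  0.0270942  -0.50192162]
```

View pics/top0b.png

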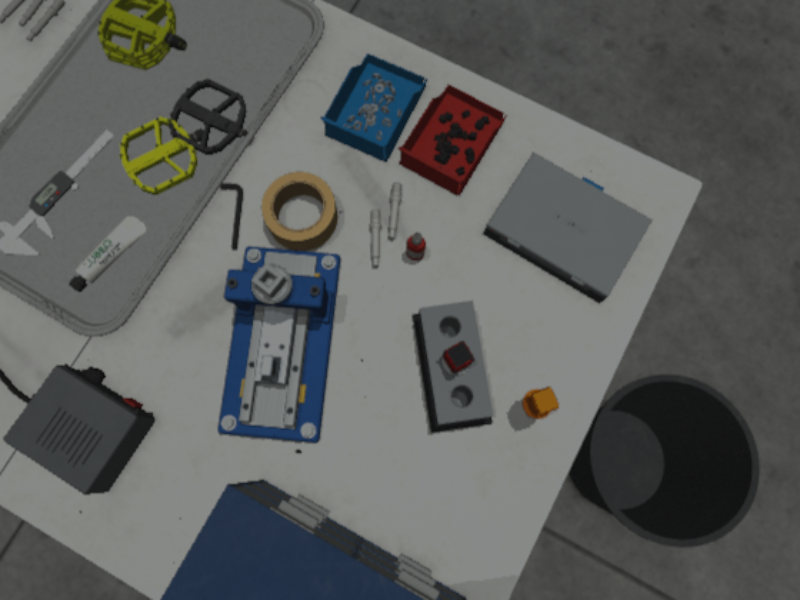

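View pics/scene0.png

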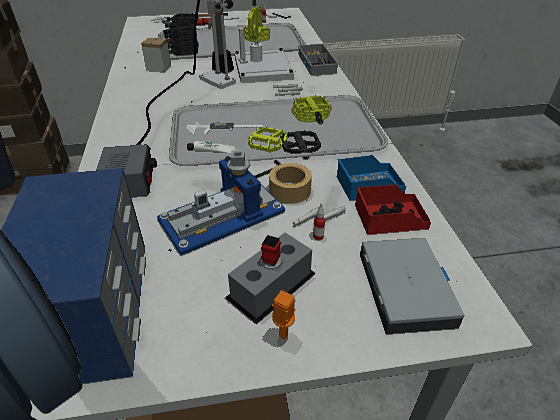

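Top view (800 px scale): driver's red handle at (458,357) in the stand's middle hole, with the screw head at (271,282), the fin at (268,365), the fixture corner bolts at (254,254), (329,262), (310,431) and (229,423), and the bottle at (416,246). The scene view agrees, with the orange lookalike in front of the stand.

```bash
cat > h.py <<'E'
from station import manip
import cv2,numpy as np
from scipy.spatial.transform import Rotation as R
def ray(name,px,info=None):
    c=info or manip.camera_info(name);K=np.array(c["K"]);T=np.array(c["camera_from_world"])
    d=np.array([(px[0]-K[0,2])/K[0,0],(px[1]-K[1,2])/K[1,1]])
    if name=="wrist":
        r=np.hypot(*d); v=np.array([*(d/max(r,1e-9)*np.sin(r)),np.cos(r)])
    else: v=np.array([*d,1.])
    return -T[:3,:3].T@T[:3,3],T[:3,:3].T@v
def at(name,px,z,info=None):
    o,v=ray(name,px,info); return o+v*(z-o[2])/v[2]
def proj(name,p,info=None):
    c=info or manip.camera_info(name);K=np.array(c["K"]);T=np.array(c["camera_from_world"])
    q=T[:3,:3]@np.asarray(p)+T[:3,3]
    if name=="wrist":
        th=np.arctan2(np.hypot(q[0],q[1]),q[2]);d=q[:2]/max(np.hypot(q[0],q[1]),1e-9)*th
    else: d=q[:2]/q[2]
    return K[0,0]*d[0]+K[0,2],K[1,1]*d[1]+K[1,2]
def togo(p,yaw=None):
    "shift in tool axes to world point p, turn about tool z to bring tool x to world yaw"
    s=manip.sense();M=R.from_quat(s["tool_rot"]).as_matrix()
    print("t",round(s["t"],2),"tcp",np.round(s["tcp_pos"],4),"x yaw",round(np.degrees(np.arctan2(M[1,0],M[0,0])),2),"zax",np.round(M[:,2],3),"F",np.round(s["force"],1),"gap",round(s["finger_gap"],3))
    print("shift",np.round(M.T@(np.array(p)-s["tcp_pos"]),4))
E
python3 - <<'E'
from h import *
k=.7
for n,p,z in [("handle top",(458,357),.122),("stand c",(453,367),.07),("screw",(271,282),.151),("fin top",(266,356),.088),("b1",(254,254),.02),("b2",(329,262),.02),("b3",(310,431),.02),("b4",(229,423),.02),("hole1",(450,326),.07),("hole3",(461,397),.07),("bottle",(416,240),.09)]:
    print(n,np.round(at("top",np.array(p)*k,z),4))
c=manip.camera_info("wrist");s=manip.sense();M=R.from_quat(s["tool_rot"]).as_matrix()
T=np.array(c["camera_from_world"]);o=-T[:3,:3].T@T[:3,3]
print(c["K"],"cam in tool",M.T@(o-s["tcp_pos"]),"\n",np.round(M.T@T[:3,:3].T,3))
print(M)
im=cv2.imread("pics/top0.png");a=im[170:300,150:350];cv2.imwrite("pics/c0.png",cv2.resize(a,(800,520),interpolation=cv2.INTER_CUBIC))
togo([.3,-.3,.25])
E
```

```text
handle top [ 0.5677 -0.3063  0.122 ]
stand c [ 0.5628 -0.3045  0.07  ]
screw [ 0.6583 -0.0853  0.151 ]
fin top [ 0.5795 -0.0698  0.088 ]
b1 [ 0.7345 -0.0376  0.02  ]
b2 [ 0.7203 -0.1427  0.02  ]
b3 [ 0.4895 -0.1175  0.02  ]
b4 [ 0.5023 -0.0107  0.02  ]
hole1 [ 0.6158 -0.303   0.07  ]
hole3 [ 0.5248 -0.3128  0.07  ]
bottle [ 0.7267 -0.262   0.09  ]
[[325.1922621    0.         280.29528719]
 [  0.         325.1922621  208.23981831]
 [  0.           0.           1.        ]] cam in tool [ 0.07201085 -0.00015242 -0.12321675] 
 [[-0.001 -0.96  -0.281]
 [ 1.    -0.001  0.001]
 [-0.001 -0.281  0.96 ]]
[[ 9.62484423e-01  2.71336879e-01 -1.80398833e-04]
 [ 2.71336705e-01 -9.62482506e-01  1.95397933e-03]
 [ 3.56555932e-04 -1.92962349e-03 -9.99998075e-01]]
t 0.1 tcp [ 0.1696 -0.6009  0.2494] x yaw 15.74 zax [-0.     0.002 -1.   ] F [ 0.5  0.  -0.5] gap 0.999
shift [ 0.2072 -0.2542 -0.    ]
```

View pics/c0.png

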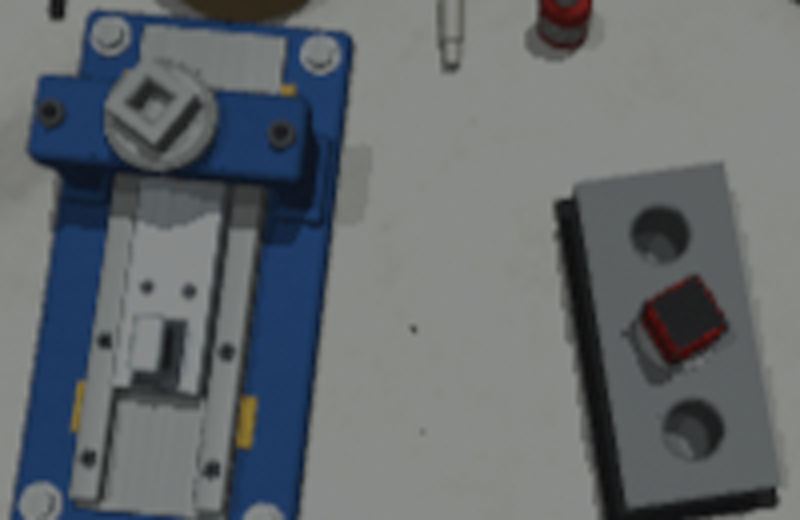

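The enlarged crop (4x, offset 150,170) shows the handle top's corners at about (643,312), (692,276), (727,325) and (683,362). The head's square corners are at (152,60), (203,97), (158,152) and (105,108), and the stand holes are at (660,235) and (693,430).

Run:
```python
from h import *
f=lambda p,z:at("top",np.array(p)/4+[150,170],z)
for n,P,z in [("handle",[(645,312),(692,276),(727,325),(683,362)],.122),("head",[(152,60),(203,97),(158,152),(105,108)],.151),("fin",[(135,318),(163,318),(160,372),(131,370)],.088)]:
    Q=np.array([f(p,z) for p in P]);d=np.roll(Q,-1,0)-Q
    print(n,Q.mean(0).round(4),"sides",np.linalg.norm(d,axis=1).round(4),"yaw%90",(np.degrees(np.arctan2(d[:,1],d[:,0]))%90).round(1))
togo([.5677,-.3063,.25]); print(manip.sense()["ft_torque"])
```

```text
handle [ 0.5681 -0.3081  0.122 ] sides [0.0258 0.0257 0.0249 0.0266] yaw%90 [35.9 32.9 38.2 35. ]
head [ 0.6607 -0.0834  0.151 ] sides [0.0278 0.0301 0.0303 0.0285] yaw%90 [52.5 51.7 49.2 46.8]
fin [ 0.5671 -0.0712  0.088 ] sides [0.0125 0.0241 0.0129 0.0232] yaw%90 [88.7 87.9 84.8 86.9]
t 0.1 tcp [ 0.1696 -0.6009  0.2494] x yaw 15.74 zax [-0.     0.002 -1.   ] F [ 0.5  0.  -0.5] gap 0.999
shift [ 4.631e-01 -1.755e-01 -1.000e-04]
[-0.03014402  0.00673809 -0.01755506]
```

Request:
servo_tool(
  rows=[
    [[0,0,0,0.03,-0.0115,0,1],[0,0,0,0.036,-0.0136,0,1],[0,0,0,0.036,-0.0136,0,1],[0,0,0,0.036,-0.0136,0,1],[0,0,0,0.036,-0.0136,0,1],[0,0,0,0.036,-0.0136,0,1],[0,0,0,0.036,-0.0136,0,1],[0,0,0,0.036,-0.0136,0,1]],
  ],
)

```text
t: 0.77
tcp_pos: [0.4132, -0.4207, 0.2499]
tool_rot: [0.991, 0.137, -0.0, -0.0]
force: [0.9, -0.2, 0.6]
finger_gap: 0.997
gripper_force: 0.0
```

Request:
servo_tool(
  rows=[
    [[0,0,0,0.036,-0.0136,0,1],[0,0,0,0.036,-0.0136,0,1],[0,0,0,0.036,-0.0136,0,1],[0,0,0,0.036,-0.0136,0,1],[0,0,0,0.037,-0.0145,0,1],[0,0,-7,0,0,0,1],[0,0,-7,0,0,0,1],[0,0,-7,0,0,0,1]],
  ],
)

```text
t: 1.43
tcp_pos: [0.5682, -0.3055, 0.2495]
tool_rot: [0.948, 0.319, -0.0, -0.001]
force: [-0.1, 0.3, 0.1]
finger_gap: 1.002
gripper_force: 0.0
```

Request:
servo_tool(
  rows=[
    [[0,0,-7,0,0,0,1],[0,0,-7,0,0,0,1],[0,0,-7,0,0,0,1],[0,0,-7,0,0,0,1],[0,0,-7,0,0,0,1],[0,0,-7,0,0,0,1],[0,0,-7,0,0,0,1],[0,0,-7,0,0,0,1]],
  ],
)

```text
t: 2.1
tcp_pos: [0.5673, -0.3066, 0.2496]
tool_rot: [0.688, 0.726, -0.0, -0.001]
force: [-0.1, -0.0, -0.2]
finger_gap: 0.998
gripper_force: 0.0
```

Request:
servo_tool(
  rows=[
    [[0,0,-7,0,0,0,1],[0,0,-7,0,0,0,1],[0,0,-7,0,0,0,1],[0,0,-7,0,0,0,1],[0,0,-5,0,0,0,1],[0,0,0,0,0,0,1],[0,0,0,0,0,0,1]],
  ],
)

```text
t: 2.68
tcp_pos: [0.5674, -0.3067, 0.2498]
tool_rot: [0.457, 0.889, 0.0, -0.0]
force: [-0.3, 0.3, -0.4]
finger_gap: 0.997
gripper_force: 0.0
```

Run:
```python
from h import *
togo([.568,-.3075,.25])
c=manip.camera_info("wrist");im=manip.snapshot("wrist");cv2.imwrite("pics/w1.png",im)
import pickle;pickle.dump(c,open("w1.pkl","wb"))
u,v=map(int,proj("wrist",[.568,-.3075,.122],c));print(u,v)
x0,y0=max(0,u-100),max(0,v-75);print(x0,y0)
cv2.imwrite("pics/w1c.png",cv2.resize(im[y0:y0+150,x0:x0+200],(800,600),interpolation=cv2.INTER_CUBIC))
```

```text
t 2.68 tcp [ 0.5674 -0.3067  0.2498] x yaw 125.61 zax [-0.001  0.001 -1.   ] F [-0.3  0.3 -0.4] gap 0.997
shift [-0.001   0.     -0.0002]
279 206
179 131
```

View pics/w1c.png

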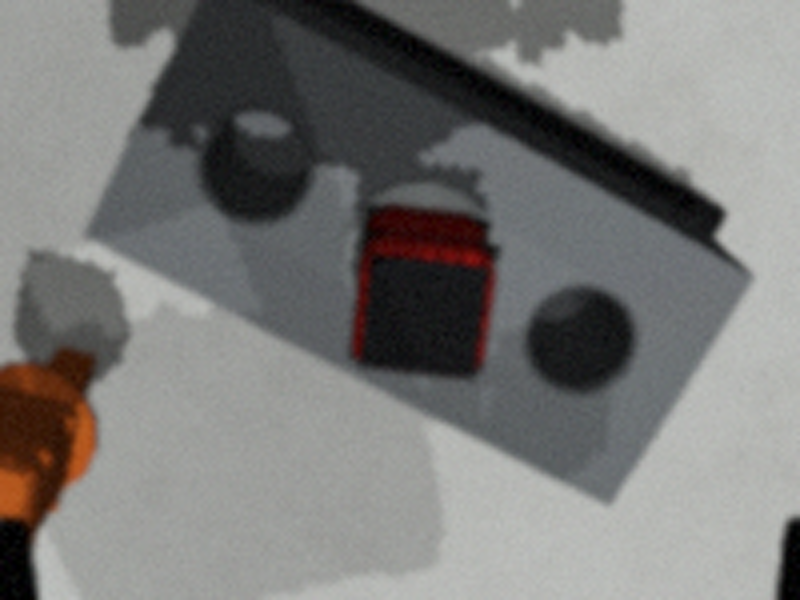

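The close-up shows the handle's dark top face with corners at (372,250), (492,255), (480,375) and (357,365), and the stand's side holes at (257,165) and (582,338).

Run:
```python
from h import *
import pickle;c=pickle.load(open("w1.pkl","rb"))
f=lambda p,z:at("wrist",np.array(p)/4+[179,131],z,c)
# automatic: red/dark handle top
Q=np.array([f(p,.122) for p in [(372,250),(492,255),(480,375),(357,365)]]);d=np.roll(Q,-1,0)-Q
print(Q.mean(0),np.linalg.norm(d,axis=1),np.degrees(np.arctan2(d[:,1],d[:,0]))%90)
h1,h3=f((257,165),.07),f((582,338),.07);print(h1,h3,(h1+h3)/2,np.linalg.norm(h1-h3))
p=Q.mean(0);p[2]=.105;togo(p)
```

```text
[ 0.57281056 -0.3064889   0.122     ] [0.02390102 0.02534496 0.02522291 0.02432631] [33.14261164 31.06419974 30.63579858 27.91377369]
[ 0.52867478 -0.31220443  0.07      ] [ 0.61763204 -0.30146367  0.07      ] [ 0.57315341 -0.30683405  0.07      ] 0.08960333155996858
t 2.73 tcp [ 0.5674 -0.3067  0.2499] x yaw 125.62 zax [-0.001  0.001 -1.   ] F [-0.2  0.9  0.4] gap 0.998
shift [-0.0031  0.0045  0.1449]
```

Request:
servo_tool(
  rows=[
    [[0,0,4,-0.003,0.0045,0,1],[0,0,0,0,0,0.035,1],[0,0,0,0,0,0.04,1],[0,0,0,0,0,0.04,1],[0,0,0,0,0,0.02,1],[0,0,0,0,0,0.011,1],[0,0,0,0,0,0,1],[0,0,0,0,0,0,-0.3]],
  ],
  squeeze=60,
)

```text
t: 3.4
tcp_pos: [0.5735, -0.3071, 0.1046]
tool_rot: [0.487, 0.873, -0.0, 0.0]
force: [-0.6, -0.5, 1.6]
finger_gap: 0.882
gripper_force: 0.0
```

Request:
servo_tool(
  rows=[
    [[0,0,0,0,0,0,-1],[0,0,0,0,0,0,-1],[0,0,0,0,0,0,-1],[0,0,0,0,0,0,-1],[0,0,0,0,0,0,-1],[0,0,0,0,0,0,-1]],
  ],
)

```text
t: 3.9
tcp_pos: [0.5738, -0.3074, 0.1061]
tool_rot: [0.487, 0.874, -0.0, 0.002]
force: [-0.6, 0.9, 5.3]
finger_gap: 0.32
gripper_force: 59.9
```

Run:
```python
from h import *
s=manip.sense();print(s["gripper_force"],s["ft_torque"])
togo([.66,-.0834,.32])
```

```text
59.87524688243866 [ 0.01377522  0.09026678 -0.01823785]
t 3.9 tcp [ 0.5738 -0.3074  0.1061] x yaw 121.74 zax [ 0.002 -0.002 -1.   ] F [-0.6  0.9  5.3] gap 0.32
shift [ 0.1445  0.1913 -0.2142]
```

Request:
servo_tool(
  rows=[
    [[0,0,0,0,0,-0.014,-1],[0,0,0,0,0,-0.03,-1],[0,0,0,0,0,-0.038,-1],[0,0,0,0,0,-0.038,-1],[0,0,0,0,0,-0.038,-1],[0,0,0,0,0,-0.036,-1],[0,0,0,0.0147,0.035,0,-1],[0,0,0,0.0147,0.035,0,-1]],
  ],
)

```text
t: 4.57
tcp_pos: [0.6179, -0.2468, 0.3022]
tool_rot: [0.489, 0.872, -0.0, 0.004]
force: [0.1, 0.5, -2.4]
finger_gap: 0.321
gripper_force: 59.4
```

Request:
servo_tool(
  rows=[
    [[0,0,0,0.0147,0.035,0,-1],[0,0,0,0.0147,0.035,0,-1],[0,0,0,0.0147,0.035,0,-1],[0,0,0,0.0147,0.035,0,-1],[0,0,-6.2,0,0,0,-1],[0,0,-6.2,0,0,0,-1],[0,0,-6,0,0,0,-1],[0,0,0,0,0,0,-1]],
  ],
)

```text
t: 5.23
tcp_pos: [0.7048, -0.1204, 0.2975]
tool_rot: [0.34, 0.941, -0.0, -0.001]
force: [-0.0, -0.2, -1.5]
finger_gap: 0.32
gripper_force: 59.5
```

Run:
```python
from h import *
togo([.66,-.0834,.32])
c=manip.camera_info("wrist");im=manip.snapshot("wrist");cv2.imwrite("pics/w2.png",im)
import pickle;pickle.dump(c,open("w2.pkl","wb"))
u,v=map(int,proj("wrist",[.66,-.0834,.151],c));print(u,v)
x0,y0=max(0,u-75),max(0,v-50);print(x0,y0)
cv2.imwrite("pics/w2c.png",cv2.resize(im[y0:y0+150,x0:x0+150],(600,600),interpolation=cv2.INTER_CUBIC))
```

```text
t 5.23 tcp [ 0.7048 -0.1204  0.2975] x yaw 140.29 zax [-0.002  0.001 -1.   ] F [-0.  -0.2 -1.5] gap 0.32
shift [ 0.0581 -0.0002 -0.0224]
279 131
204 81
```

View pics/w2c.png

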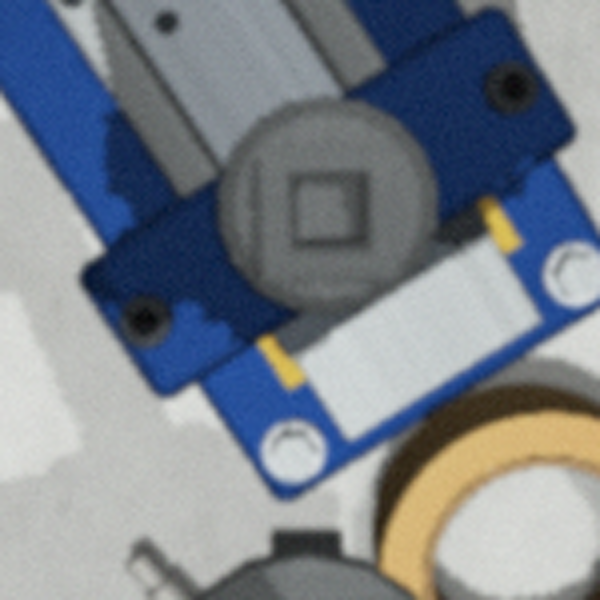

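The socket mouth shows corners at (290,172), (369,172), (367,248) and (289,245), square to the view. Next I check the driver's bit in the hand.

Run:
```python
from h import *
import pickle;c=pickle.load(open("w2.pkl","rb"))
f=lambda p,z:at("wrist",np.array(p)/4+[204,81],z,c)
Q=np.array([f(p,.151) for p in [(290,172),(369,172),(367,248),(289,245)]]);d=np.roll(Q,-1,0)-Q
print(Q.mean(0),np.linalg.norm(d,axis=1),np.degrees(np.arctan2(d[:,1],d[:,0]))%90)
s=f((291,452),.02);s2=f((577,273),.02);print("bolts",s,s2)
t=np.array([.7048,-.1204,.2975])
for dz in (.007-.023,.03,.065,.086,.092): print(dz,np.round(proj("wrist",t-[0,0,dz],c)))
im=cv2.imread("pics/w2.png");cv2.imwrite("pics/w2d.png",cv2.resize(im[195:345,180:380],(800,600),interpolation=cv2.INTER_CUBIC))
```

```text
[ 0.66474559 -0.08027702  0.151     ] [0.01621818 0.01583072 0.0161441  0.01518997] [50.41974671 49.09600844 48.15102369 49.36740355]
bolts [ 0.72289776 -0.14110229  0.02      ] [ 0.73551047 -0.03529395  0.02      ]
-0.016 [279. 306.]
0.03 [279. 257.]
0.065 [280. 233.]
0.086 [280. 222.]
0.092 [280. 219.]
```

View pics/w2d.png

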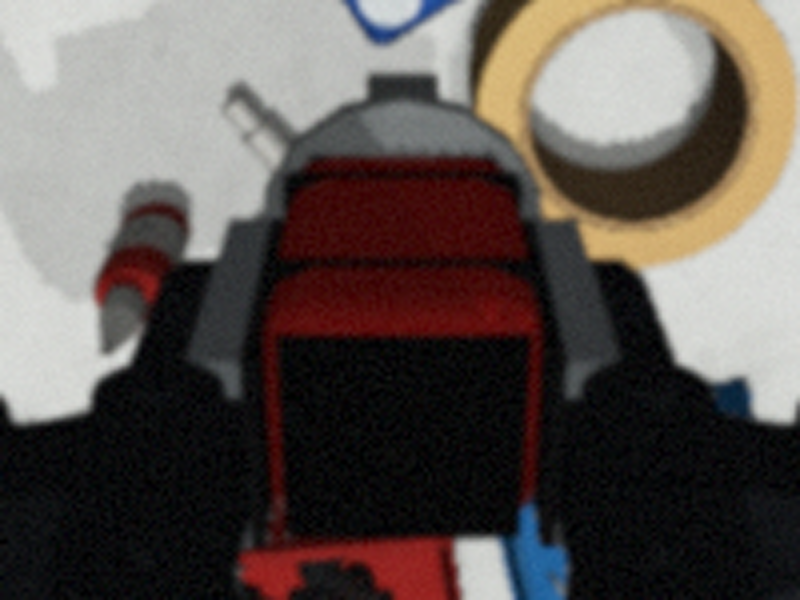

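The bit shows at (404,87), on the tool axis within about 0.5 mm. The handle is square in the jaws.

Request:
servo_tool(
  rows=[
    [[0,0,0,0.028,0.0024,0,-1],[0,0,0,0.0284,0.0024,0,-1],[0,0,0,0,0,0.025,-1],[0,0,0,0,0,0.025,-1],[0,0,0,0,0,0.006,-1],[0,0,0,0,0,0.006,-1],[0,0,0,0,0,0.005,-1],[0,0,0,0,0,0,-1]],
  ],
)

```text
t: 5.95
tcp_pos: [0.6648, -0.0816, 0.2308]
tool_rot: [0.342, 0.94, 0.0, -0.001]
force: [-0.3, 0.5, -0.8]
finger_gap: 0.318
gripper_force: 59.8
```

Run:
```python
from h import *
togo([.6647,-.0803,.219]);print(manip.sense()["ft_torque"])
```

```text
t 5.95 tcp [ 0.6648 -0.0816  0.2308] x yaw 140.06 zax [-0.001  0.    -1.   ] F [-0.3  0.5 -0.8] gap 0.318
shift [0.001  0.001  0.0118]
[ 0.00214268 -0.05836861  0.02602879]
```

Request:
servo_tool(
  rows=[
    [[0,0,0,0,0.0004,0.004,-1],[0,0,0,0,0,0.004,-1],[0,0,0,0,0,0.002,-1],[0,0,0,0,0,0,-1],[0,0,0,0,0,0,-1]],
  ],
)

```text
t: 6.37
tcp_pos: [0.6656, -0.0812, 0.2223]
tool_rot: [0.341, 0.94, -0.0, 0.001]
force: [0.2, 0.1, 3.7]
finger_gap: 0.322
gripper_force: 60.4
```

Run:
```python
from h import *
togo([.6647,-.0803,.219]);print(manip.sense()["ft_torque"])
```

```text
t 6.37 tcp [ 0.6656 -0.0812  0.2223] x yaw 140.14 zax [ 0.001 -0.001 -1.   ] F [0.2 0.1 3.7] gap 0.322
shift [0.0013 0.0002 0.0033]
[ 0.08960419  0.20912341 -0.06115096]
```

```bash
cat > q.py <<'E'
from h import *
s=manip.sense();M=R.from_quat(s["tool_rot"]).as_matrix()
print("t",round(s["t"],2),"yaw",round(np.degrees(np.arctan2(M[1,0],M[0,0])),2),"tcp",np.round(s["tcp_pos"],4),"F",np.round(s["force"],1),"T",np.round(s["ft_torque"],3),"tau6",round(s["tau"][5],3),"g",round(s["gripper_force"],1))
E
python3 q.py
```

```text
t 6.37 yaw 140.14 tcp [ 0.6656 -0.0812  0.2223] F [0.2 0.1 3.7] T [ 0.09   0.209 -0.061] tau6 0.001 g 60.4
```

Request:
servo_tool(
  rows=[
    [[0,0,6,0,0,0.0002,-1],[0,0,6,0,0,0.0002,-1]],
  ],
)

```text
t: 6.53
tcp_pos: [0.6654, -0.0812, 0.2219]
tool_rot: [0.439, 0.898, -0.0, 0.001]
force: [-1.3, -1.0, 3.2]
finger_gap: 0.32
gripper_force: 60.5
```

```bash
python3 q.py
```

```text
t 6.53 yaw 127.87 tcp [ 0.6654 -0.0812  0.2219] F [-1.3 -1.   3.2] T [-0.012  0.343  0.074] tau6 -0.83 g 60.5
```

Request:
servo_tool(
  rows=[
    [[0,0,6,0,0,0.0002,-1],[0,0,6,0,0,0.0003,-1]],
  ],
)

```text
t: 6.7
tcp_pos: [0.6653, -0.0813, 0.2214]
tool_rot: [0.531, 0.847, -0.0, 0.0]
force: [-1.8, -1.2, 4.4]
finger_gap: 0.319
gripper_force: 60.5
```

```bash
python3 q.py
```

```text
t 6.7 yaw 115.87 tcp [ 0.6653 -0.0813  0.2214] F [-1.8 -1.2  4.4] T [-0.045  0.456  0.096] tau6 -0.784 g 60.5
```

Request:
servo_tool(
  rows=[
    [[0,0,6,0,0,0.0003,-1],[0,0,6,0,0,0.0003,-1]],
  ],
)

```text
t: 6.87
tcp_pos: [0.6651, -0.0815, 0.2209]
tool_rot: [0.617, 0.787, -0.0, 0.0]
force: [-2.1, -0.4, 4.9]
finger_gap: 0.317
gripper_force: 60.5
```

```bash
python3 q.py
```

```text
t 6.87 yaw 103.86 tcp [ 0.6651 -0.0815  0.2209] F [-2.1 -0.4  4.9] T [-0.161  0.497  0.097] tau6 -0.784 g 60.5
```

Request:
servo_tool(
  rows=[
    [[0,0,0,0,0,0,-1],[0,0,0,0,0,0,-1]],
  ],
)

```text
t: 7.03
tcp_pos: [0.6652, -0.0816, 0.2208]
tool_rot: [0.614, 0.79, -0.0, 0.0]
force: [-2.0, -0.8, 5.8]
finger_gap: 0.318
gripper_force: 60.6
```

```bash
python3 q.py
```

```text
t 7.03 yaw 104.31 tcp [ 0.6652 -0.0816  0.2208] F [-2.  -0.8  5.8] T [-0.18   0.595 -0.032] tau6 0.074 g 60.6
```

Request:
servo_tool(
  rows=[
    [[0,0,6,0,0,0.0002,-1],[0,0,6,0,0,0.0002,-1]],
  ],
)

```text
t: 7.2
tcp_pos: [0.6649, -0.0816, 0.2203]
tool_rot: [0.694, 0.72, -0.001, 0.0]
force: [-2.2, -0.9, 4.4]
finger_gap: 0.317
gripper_force: 60.7
```

```bash
python3 q.py
```

```text
t 7.2 yaw 92.05 tcp [ 0.6649 -0.0816  0.2203] F [-2.2 -0.9  4.4] T [-0.246  0.714 -0.002] tau6 -0.833 g 60.7
```

Request:
servo_tool(
  rows=[
    [[0,0,6,0,0,0.0002,-1],[0,0,6,0,0,0.0003,-1]],
  ],
)

```text
t: 7.37
tcp_pos: [0.6647, -0.0816, 0.2198]
tool_rot: [0.766, 0.643, -0.001, 0.0]
force: [-3.3, -0.5, 5.7]
finger_gap: 0.318
gripper_force: 60.7
```

```bash
python3 q.py
```

```text
t 7.37 yaw 80.04 tcp [ 0.6647 -0.0816  0.2198] F [-3.3 -0.5  5.7] T [-0.28   0.816  0.071] tau6 -0.786 g 60.7
```

Request:
servo_tool(
  rows=[
    [[0,0,6,0,0,0.0003,-1],[0,0,6,0,0,0.0003,-1]],
  ],
)

```text
t: 7.53
tcp_pos: [0.6645, -0.0815, 0.2192]
tool_rot: [0.829, 0.559, -0.001, 0.0]
force: [-4.4, 0.1, 7.8]
finger_gap: 0.314
gripper_force: 60.8
```

```bash
python3 q.py
```

```text
t 7.53 yaw 68.04 tcp [ 0.6645 -0.0815  0.2192] F [-4.4  0.1  7.8] T [-0.151  0.961  0.073] tau6 -0.789 g 60.8
```

Request:
servo_tool(
  rows=[
    [[0,0,6,-0.0002,-0.0004,0,-1],[0,0,6,0,0,0.0002,-1]],
  ],
)

```text
t: 7.7
tcp_pos: [0.6641, -0.0812, 0.2189]
tool_rot: [0.883, 0.47, -0.001, -0.0]
force: [-3.7, 0.1, 5.5]
finger_gap: 0.317
gripper_force: 60.7
```

```bash
python3 q.py
```

```text
t 7.7 yaw 56.03 tcp [ 0.6641 -0.0812  0.2189] F [-3.7  0.1  5.5] T [-0.066  0.805  0.003] tau6 -0.789 g 60.7
```

Request:
servo_tool(
  rows=[
    [[0,0,6,0,0,0.0002,-1],[0,0,6,0,0,0.0002,-1]],
  ],
)

```text
t: 7.87
tcp_pos: [0.664, -0.0811, 0.2184]
tool_rot: [0.927, 0.375, -0.001, -0.0]
force: [-3.8, -0.5, 5.1]
finger_gap: 0.317
gripper_force: 60.7
```

```bash
python3 q.py
```

```text
t 7.87 yaw 44.03 tcp [ 0.664  -0.0811  0.2184] F [-3.8 -0.5  5.1] T [-0.052  0.75   0.02 ] tau6 -0.787 g 60.7
```

Request:
servo_tool(
  rows=[
    [[0,0,6,0,0,0.0002,-1],[0,0,6,0,0,0.0002,-1]],
  ],
)

```text
t: 8.03
tcp_pos: [0.6639, -0.081, 0.2179]
tool_rot: [0.961, 0.276, -0.001, -0.0]
force: [-3.5, 0.8, 6.1]
finger_gap: 0.319
gripper_force: 60.7
```

```bash
python3 q.py
```

```text
t 8.03 yaw 32.04 tcp [ 0.6639 -0.081   0.2179] F [-3.5  0.8  6.1] T [0.053 0.815 0.058] tau6 -0.786 g 60.7
```

Request:
servo_tool(
  rows=[
    [[0,0,6,0,0,0.0002,-1]],
  ],
)

```text
t: 8.12
tcp_pos: [0.6638, -0.0809, 0.2177]
tool_rot: [0.974, 0.225, -0.001, -0.0]
force: [-4.4, 1.1, 7.0]
finger_gap: 0.319
gripper_force: 60.8
```

```bash
python3 q.py
```

```text
t 8.12 yaw 26.04 tcp [ 0.6638 -0.0809  0.2177] F [-4.4  1.1  7. ] T [0.111 0.934 0.041] tau6 -0.753 g 60.8
```

Request:
servo_tool(
  rows=[
    [[0,0,6,0,0,0.0003,-1]],
  ],
)

```text
t: 8.2
tcp_pos: [0.6638, -0.0809, 0.2175]
tool_rot: [0.985, 0.174, -0.001, -0.0]
force: [-5.2, 0.9, 6.2]
finger_gap: 0.316
gripper_force: 60.8
```

```bash
python3 q.py
```

```text
t 8.2 yaw 20.05 tcp [ 0.6638 -0.0809  0.2175] F [-5.2  0.9  6.2] T [0.092 0.93  0.113] tau6 -0.721 g 60.8
```

Request:
servo_tool(
  rows=[
    [[0,0,6,0,0,0.0002,-1]],
  ],
)

```text
t: 8.28
tcp_pos: [0.6638, -0.0808, 0.2173]
tool_rot: [0.992, 0.122, -0.001, -0.0]
force: [-2.7, 0.7, 5.7]
finger_gap: 0.319
gripper_force: 60.8
```

```bash
python3 q.py
```

```text
t 8.28 yaw 14.05 tcp [ 0.6638 -0.0808  0.2173] F [-2.7  0.7  5.7] T [0.105 0.902 0.063] tau6 -0.719 g 60.8
```

Request:
servo_tool(
  rows=[
    [[0,0,6,0,0,0.0003,-1]],
  ],
)

```text
t: 8.37
tcp_pos: [0.6637, -0.0807, 0.217]
tool_rot: [0.998, 0.07, -0.001, -0.0]
force: [-4.3, -0.3, 6.7]
finger_gap: 0.321
gripper_force: 60.8
```

```bash
python3 q.py
```

```text
t 8.37 yaw 8.05 tcp [ 0.6637 -0.0807  0.217 ] F [-4.3 -0.3  6.7] T [0.157 0.901 0.076] tau6 -0.718 g 60.8
```

Request:
servo_tool(
  rows=[
    [[0,0,0,0,0,0,0.2],[0,0,0,0,0,0,0.2],[0,0,0,0,0,0,0.2],[0,0,0,0,0,-0.02,0.2],[0,0,0,0,0,-0.04,0.2],[0,0,-7,0,0,0,0.2],[0,0,7,-0.0305,-0.0081,0,0.2],[0,0,0,-0.0305,-0.0081,0,0.2]],
  ],
)

```text
t: 9.03
tcp_pos: [0.603, -0.0784, 0.2765]
tool_rot: [0.998, 0.071, 0.002, 0.001]
force: [-1.1, 0.2, -0.5]
finger_gap: 0.597
gripper_force: 0.0
```

Run:
```python
from h import *
togo([.5697,-.0693,.15])
```

```text
t 9.03 tcp [ 0.603  -0.0784  0.2765] x yaw 8.09 zax [ 0.003 -0.001 -1.   ] F [-1.1  0.2 -0.5] gap 0.597
shift [-0.0321 -0.0139  0.1264]
```

Request:
servo_tool(
  rows=[
    [[0,0,0,-0.0321,-0.0139,0,0.2],[0,0,-7,0,0,0,0.2],[0,0,-7,0,0,0,0.2],[0,0,-7,0,0,0,0.2],[0,0,-7,0,0,0,0.2],[0,0,-7,0,0,0,0.2],[0,0,-7,0,0,0,0.2],[0,0,-7,0,0,0,0.2]],
  ],
)

```text
t: 9.7
tcp_pos: [0.5685, -0.0684, 0.2761]
tool_rot: [0.876, 0.482, 0.0, 0.0]
force: [0.7, -0.8, -0.1]
finger_gap: 0.603
gripper_force: 0.0
```

Request:
servo_tool(
  rows=[
    [[0,0,-7,0,0,0,0.2],[0,0,-7,0,0,0,0.2],[0,0,-7,0,0,0,0.2],[0,0,-7,0,0,0,0.2],[0,0,-7,0,0,0,0.2],[0,0,-7,0,0,0,0.2],[0,0,-7,0,0,0,0.2],[0,0,-7,0,0,0,0.2]],
  ],
)

```text
t: 10.37
tcp_pos: [0.5685, -0.0684, 0.2761]
tool_rot: [0.547, 0.837, 0.0, 0.0]
force: [-0.3, 0.0, -0.4]
finger_gap: 0.601
gripper_force: 0.0
```

Request:
servo_tool(
  rows=[
    [[0,0,-7,0,0,0,0.2],[0,0,-7,0,0,0,0.2],[0,0,-7,0,0,0,0.2],[0,0,-7,0,0,0,0.2],[0,0,-7,0,0,0,0.2],[0,0,-7,0,0,0,0.2],[0,0,-7,0,0,0,0.2],[0,0,-7,0,0,0,0.2]],
  ],
)

```text
t: 11.03
tcp_pos: [0.5685, -0.0684, 0.2761]
tool_rot: [0.09, 0.996, 0.0, 0.0]
force: [0.0, -0.5, -0.0]
finger_gap: 0.597
gripper_force: 0.0
```

Request:
servo_tool(
  rows=[
    [[0,0,-4.3,0,0,0.02,0.2],[0,0,0,0,0,0.02,0.2],[0,0,0,0,0,0.02,0.2],[0,0,0,0,0,0.01,0.2],[0,0,0,0,0,0,0.2]],
  ],
)

```text
t: 11.45
tcp_pos: [0.5668, -0.0679, 0.2037]
tool_rot: [0.057, 0.998, 0.001, -0.003]
force: [-1.1, -0.6, 0.3]
finger_gap: 0.603
gripper_force: 0.0
```

Run:
```python
from h import *
togo([.5697,-.0693,.078])
c=manip.camera_info("wrist");im=manip.snapshot("wrist")
import pickle;pickle.dump(c,open("w3.pkl","wb"));cv2.imwrite("pics/w3.png",im)
print(proj("wrist",[.5697,-.0693,.088],c),proj("wrist",[.6647,-.0805,.151],c),proj("wrist",[.664,-.081,.235],c))
cv2.imwrite("pics/w3b.png",cv2.resize(im,(800,600)))
```

```text
t 11.45 tcp [ 0.5668 -0.0679  0.2037] x yaw 173.51 zax [-0.005  0.002 -1.   ] F [-1.1 -0.6  0.3] gap 0.603
shift [-0.0037 -0.0012  0.1257]
(np.float64(278.6566507788447), np.float64(213.76032085037582)) (np.float64(278.1342583887841), np.float64(365.6410794214313)) (np.float64(276.2668952935812), np.float64(464.85531675777906))
```

View pics/w3b.png

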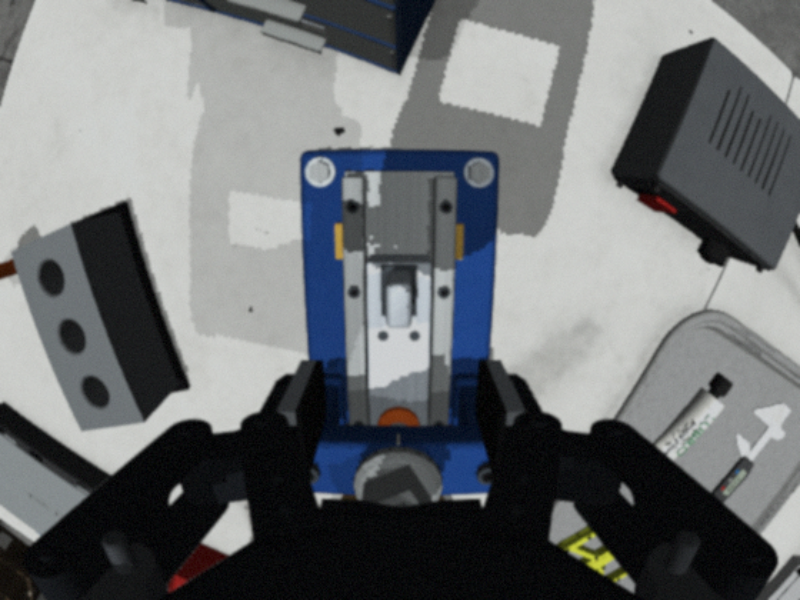

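Wrist view (800 px scale) shows the fin top centred at (400,306) as predicted. The channel is vertical in the picture and the orange nose is at (400,415). The stand and its holes are at left.

Request:
servo_tool(
  rows=[
    [[0,0,0,-0.0037,-0.0005,0.03,0.2],[0,0,0,0,0,0.035,0.2],[0,0,0,0,0,0.035,0.2],[0,0,0,0,0,0.0255,0.2],[0,0,0,0,0,0,0.2],[0,0,0,0,0,0,-1],[0,0,0,0,0,0,-1],[0,0,0,0,0,0,-1]],
  ],
  squeeze=30,
)

```text
t: 12.17
tcp_pos: [0.5737, -0.0698, 0.0833]
tool_rot: [0.057, 0.998, -0.001, 0.003]
force: [0.0, 0.1, -0.3]
finger_gap: 0.182
gripper_force: 0.0
```

Request:
servo_tool(
  rows=[
    [[0,0,0,0,0,0,-1],[0,0,0,0,0,0,-1],[0,0,0,0,0,0,-1],[0,0,0,0,0,0,-1]],
  ],
)

```text
t: 12.5
tcp_pos: [0.5737, -0.0698, 0.0834]
tool_rot: [0.057, 0.998, -0.001, 0.003]
force: [0.5, -0.3, 6.4]
finger_gap: 0.157
gripper_force: 30.6
```

```bash
python3 q.py; python3 -c "
from h import *
togo([.5697,-.0693,.078])"
```

```text
t 12.5 yaw 173.43 tcp [ 0.5737 -0.0698  0.0834] F [ 0.5 -0.3  6.4] T [ 0.067  0.009 -0.084] tau6 -0.069 g 30.6
t 12.5 tcp [ 0.5737 -0.0698  0.0834] x yaw 173.43 zax [ 0.005 -0.002 -1.   ] F [ 0.5 -0.3  6.4] gap 0.157
shift [0.0041 0.0001 0.0054]
```

Request:
servo_tool(
  rows=[
    [[0,0,0,0,0,-0.001,-1],[0,0,0,0,0,0,-1]],
  ],
)

```text
t: 12.67
tcp_pos: [0.5737, -0.0699, 0.0834]
tool_rot: [0.057, 0.998, -0.001, 0.003]
force: [2.1, 0.4, 4.5]
finger_gap: 0.159
gripper_force: 30.6
```

```bash
python3 q.py
```

```text
t 12.67 yaw 173.43 tcp [ 0.5737 -0.0699  0.0834] F [2.1 0.4 4.5] T [-0.029 -0.283 -0.081] tau6 -0.074 g 30.6
```

Request:
servo_tool(
  rows=[
    [[0,0,0,0.0015,0,0,-1],[0,0,0,0.0015,0,0,-1]],
  ],
)

```text
t: 12.83
tcp_pos: [0.5733, -0.0699, 0.0834]
tool_rot: [0.058, 0.998, -0.001, 0.006]
force: [9.9, 0.1, 1.1]
finger_gap: 0.159
gripper_force: 30.0
```

```bash
python3 q.py
```

```text
t 12.83 yaw 173.41 tcp [ 0.5733 -0.0699  0.0834] F [9.9 0.1 1.1] T [ 0.139 -1.24   0.059] tau6 0.004 g 30.0
```

Request:
servo_tool(
  rows=[
    [[0,0,0,0.0015,0,0,-1]],
  ],
)

```text
t: 12.92
tcp_pos: [0.5729, -0.07, 0.0834]
tool_rot: [0.057, 0.998, -0.001, 0.007]
force: [11.1, 0.9, -0.7]
finger_gap: 0.158
gripper_force: 29.7
```

```bash
python3 q.py
```

```text
t 12.92 yaw 173.41 tcp [ 0.5729 -0.07    0.0834] F [11.1  0.9 -0.7] T [ 0.172 -1.554  0.002] tau6 0.041 g 29.7
```

Request:
servo_tool(
  rows=[
    [[0,0,0,0.0015,0,0,-1]],
  ],
)

```text
t: 13.0
tcp_pos: [0.5721, -0.07, 0.0834]
tool_rot: [0.057, 0.998, -0.001, 0.007]
force: [12.7, 0.1, -1.5]
finger_gap: 0.159
gripper_force: 29.7
```

```bash
python3 q.py
```

```text
t 13.0 yaw 173.41 tcp [ 0.5721 -0.07    0.0834] F [12.7  0.1 -1.5] T [ 0.03  -1.554  0.1  ] tau6 0.039 g 29.7
```

Request:
servo_tool(
  rows=[
    [[0,0,0,0.0015,0,0,-1]],
  ],
)

```text
t: 13.08
tcp_pos: [0.5709, -0.07, 0.0834]
tool_rot: [0.057, 0.998, -0.001, 0.008]
force: [12.3, -0.9, -1.7]
finger_gap: 0.155
gripper_force: 29.7
```

```bash
python3 q.py
```

```text
t 13.08 yaw 173.42 tcp [ 0.5709 -0.07    0.0834] F [12.3 -0.9 -1.7] T [ 0.085 -1.576  0.05 ] tau6 0.037 g 29.7
```

Request:
servo_tool(
  rows=[
    [[0,0,0,0.0015,0,0,-1]],
  ],
)

```text
t: 13.17
tcp_pos: [0.5695, -0.0699, 0.0834]
tool_rot: [0.057, 0.998, -0.001, 0.008]
force: [12.0, -0.6, -1.8]
finger_gap: 0.155
gripper_force: 29.7
```

```bash
python3 q.py
```

```text
t 13.17 yaw 173.42 tcp [ 0.5695 -0.0699  0.0834] F [12.  -0.6 -1.8] T [ 0.037 -1.527 -0.026] tau6 0.023 g 29.7
```

Request:
servo_tool(
  rows=[
    [[0,0,0,0,0,0,-1],[0,0,0,0,0,0,-1]],
  ],
)

```text
t: 13.33
tcp_pos: [0.5692, -0.0699, 0.0834]
tool_rot: [0.057, 0.998, -0.001, 0.007]
force: [11.2, -0.7, -1.4]
finger_gap: 0.157
gripper_force: 29.8
```

```bash
python3 q.py
```

```text
t 13.33 yaw 173.41 tcp [ 0.5692 -0.0699  0.0834] F [11.2 -0.7 -1.4] T [-0.013 -1.438  0.052] tau6 0.016 g 29.8
```

Request:
servo_tool(
  rows=[
    [[0,0,0,0,0,0,0.3],[0,0,0,0,0,0,0.3],[0,0,0,0,0,-0.02,0.3],[0,0,0,0,0,-0.04,0.3],[0,0,6.9,0,0,-0.04,0.3],[0,0,6.9,0,0,-0.04,0.3],[0,0,6.9,0,0,-0.04,0.3],[0,0,6.9,0,0,-0.018,0.3]],
  ],
)

```text
t: 14.0
tcp_pos: [0.5632, -0.0683, 0.2845]
tool_rot: [0.296, 0.955, -0.0, 0.002]
force: [-0.4, -0.2, 0.4]
finger_gap: 0.648
gripper_force: 0.0
```

Request:
servo_tool(
  rows=[
    [[0,0,6.9,0,0,0,0.3],[0,0,6.9,0,0,0,0.3],[0,0,6.9,0,0,0,0.3],[0,0,6.9,0,0,0,0.3],[0,0,6.9,0,0,0,0.3],[0,0,6.9,0,0,0,0.3],[0,0,6.4,0,0,0,0.3],[0,0,0,0,0,0,0.3]],
  ],
)

```text
t: 14.67
tcp_pos: [0.561, -0.0677, 0.2788]
tool_rot: [0.656, 0.754, -0.001, -0.002]
force: [0.4, 0.5, -0.8]
finger_gap: 0.649
gripper_force: 0.0
```

Run:
```python
from h import *
togo([.6637,-.0807,.218])
c=manip.camera_info("wrist");im=manip.snapshot("wrist");cv2.imwrite("pics/w4.png",im)
u,v=proj("wrist",[.6637,-.0807,.233],c);print(u,v)
import pickle;pickle.dump(c,open("w4.pkl","wb"))
cv2.imwrite("pics/w4b.png",cv2.resize(im,(800,600)))
```

```text
t 14.67 tcp [ 0.561  -0.0677  0.2788] x yaw 97.95 zax [-0.004  0.001 -1.   ] F [ 0.4  0.5 -0.8] gap 0.649
shift [-0.0272  0.1001  0.0604]
434.9145657928318 281.4756049945723
```

View pics/w4b.png

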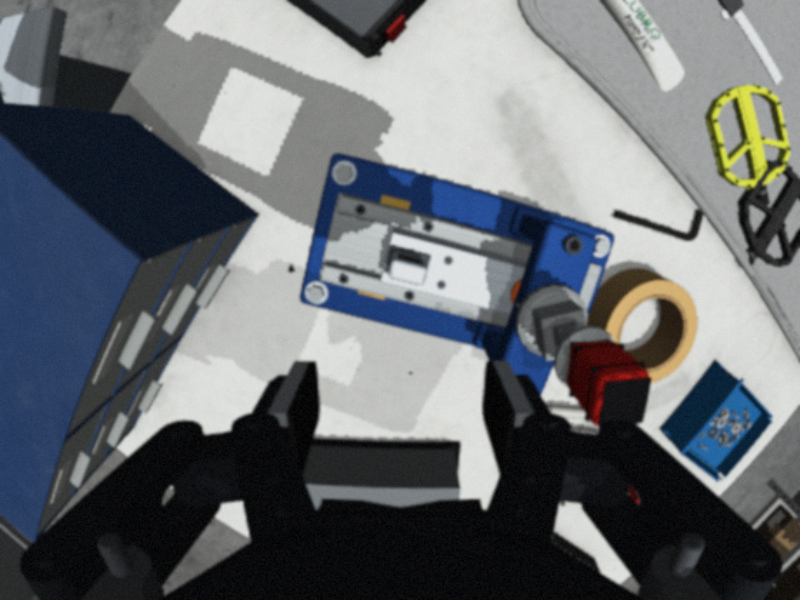

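The driver stands in the screw with its handle top at (622,398), within about 2 mm of the prediction. I regrip it.

Request:
servo_tool(
  rows=[
    [[0,0,0,-0.009,0.033,0,0.4],[0,0,0,-0.009,0.033,0,0.4],[0,0,0,-0.009,0.034,0,0.4],[0,0,0,0,0,0,0.4],[0,0,0,0,0,0.03,0.4],[0,0,0,0,0,0.03,0.4],[0,0,0,0,0,0,0.4],[0,0,0,0,0,0,0.4]],
  ],
  squeeze=60,
)

```text
t: 15.38
tcp_pos: [0.6635, -0.0804, 0.2177]
tool_rot: [0.655, 0.756, -0.001, -0.003]
force: [0.5, 0.4, 0.1]
finger_gap: 0.698
gripper_force: 0.0
```

Request:
servo_tool(
  rows=[
    [[0,0,0,0,0,0,-1],[0,0,0,0,0,0,-1],[0,0,0,0,0,0,-1],[0,0,0,0,0,0,-1],[0,0,0,0,0,0,-1]],
  ],
)

```text
t: 15.8
tcp_pos: [0.666, -0.0813, 0.2223]
tool_rot: [0.656, 0.755, 0.0, 0.001]
force: [-2.6, 0.4, 6.9]
finger_gap: 0.322
gripper_force: 58.4
```

```bash
python3 q.py
```

```text
t 15.8 yaw 98.07 tcp [ 0.666  -0.0813  0.2223] F [-2.6  0.4  6.9] T [-0.065  0.544 -0.006] tau6 0.013 g 58.4
```

Request:
servo_tool(
  rows=[
    [[0,0,-6.1,0,0,-0.0005,-1],[0,0,-6.1,0,0,0,-1]],
  ],
)

```text
t: 15.97
tcp_pos: [0.6664, -0.0811, 0.2223]
tool_rot: [0.57, 0.822, 0.001, 0.002]
force: [-1.2, -0.0, 3.8]
finger_gap: 0.319
gripper_force: 58.1
```

```bash
python3 q.py
```

```text
t 15.97 yaw 110.54 tcp [ 0.6664 -0.0811  0.2223] F [-1.2 -0.   3.8] T [0.092 0.156 0.011] tau6 0.883 g 58.1
```

Request:
servo_tool(
  rows=[
    [[0,0,-6.1,0,0,-0.0002,-1]],
  ],
)

```text
t: 16.05
tcp_pos: [0.6665, -0.0811, 0.2224]
tool_rot: [0.525, 0.851, 0.001, 0.002]
force: [-0.5, 0.4, 2.0]
finger_gap: 0.32
gripper_force: 57.9
```

```bash
python3 q.py
```

```text
t 16.05 yaw 116.65 tcp [ 0.6665 -0.0811  0.2224] F [-0.5  0.4  2. ] T [ 0.055  0.155 -0.028] tau6 0.826 g 57.9
```

Request:
servo_tool(
  rows=[
    [[0,0,-6.1,0,0,-0.0003,-1]],
  ],
)

```text
t: 16.13
tcp_pos: [0.6661, -0.0808, 0.2224]
tool_rot: [0.479, 0.878, 0.001, 0.001]
force: [-0.2, 1.4, 2.3]
finger_gap: 0.319
gripper_force: 57.8
```

```bash
python3 q.py
```

```text
t 16.13 yaw 122.74 tcp [ 0.6661 -0.0808  0.2224] F [-0.2  1.4  2.3] T [ 0.224  0.154 -0.182] tau6 0.768 g 57.8
```

Request:
servo_tool(
  rows=[
    [[0,0,-6.1,0,0,-0.0003,-1]],
  ],
)

```text
t: 16.22
tcp_pos: [0.6662, -0.0806, 0.2226]
tool_rot: [0.432, 0.902, 0.001, 0.001]
force: [-1.1, 1.2, 2.6]
finger_gap: 0.321
gripper_force: 57.8
```

```bash
python3 q.py
```

```text
t 16.22 yaw 128.82 tcp [ 0.6662 -0.0806  0.2226] F [-1.1  1.2  2.6] T [ 0.284  0.177 -0.081] tau6 0.727 g 57.8
```

Request:
servo_tool(
  rows=[
    [[0,0,-6.1,0,0,-0.0003,-1],[0,0,-6.1,0,0,-0.0002,-1]],
  ],
)

```text
t: 16.38
tcp_pos: [0.6661, -0.0803, 0.2231]
tool_rot: [0.334, 0.943, 0.001, 0.001]
force: [-0.6, 1.8, 2.2]
finger_gap: 0.319
gripper_force: 58.0
```

```bash
python3 q.py
```

```text
t 16.38 yaw 141.02 tcp [ 0.6661 -0.0803  0.2231] F [-0.6  1.8  2.2] T [ 0.42   0.13  -0.094] tau6 0.75 g 58.0
```

Request:
servo_tool(
  rows=[
    [[0,0,-6.1,0,0,-0.0003,-1]],
  ],
)

```text
t: 16.47
tcp_pos: [0.6661, -0.0801, 0.2233]
tool_rot: [0.283, 0.959, 0.001, 0.001]
force: [-1.0, 2.0, 2.0]
finger_gap: 0.317
gripper_force: 58.0
```

```bash
python3 q.py
```

```text
t 16.47 yaw 147.12 tcp [ 0.6661 -0.0801  0.2233] F [-1.  2.  2.] T [ 0.505  0.049 -0.121] tau6 0.754 g 58.0
```

Request:
servo_tool(
  rows=[
    [[0,0,-6.1,0,0,-0.0003,-1]],
  ],
)

```text
t: 16.55
tcp_pos: [0.6661, -0.08, 0.2236]
tool_rot: [0.232, 0.973, 0.001, 0.001]
force: [-0.4, 2.5, 2.7]
finger_gap: 0.32
gripper_force: 58.0
```

```bash
python3 q.py
```

```text
t 16.55 yaw 153.22 tcp [ 0.6661 -0.08    0.2236] F [-0.4  2.5  2.7] T [ 0.511  0.132 -0.037] tau6 0.752 g 58.0
```

Torque shows about 20° of slack, then the screw backing off about 1.5 mm. I check with a tug whether it is now loose.

Request:
servo_tool(
  rows=[
    [[0,0,0,0,0,0,0.3],[0,0,0,0,0,0,0.3],[0,0,0,0,0,0,0.3],[0,0,0,0,0,-0.02,0.3],[0,0,0,0,0,-0.04,0.3],[0,0,-6.7,0,0,-0.005,0.3],[0,0,-6.7,0,0,0,0.3],[0,0,-6.8,0,0,0,0.3]],
  ],
)

```text
t: 17.22
tcp_pos: [0.6662, -0.0813, 0.2887]
tool_rot: [0.058, 0.998, -0.0, 0.001]
force: [0.1, 0.1, -0.1]
finger_gap: 0.647
gripper_force: 0.0
```

Request:
servo_tool(
  rows=[
    [[0,0,0,0.0322,0,0,0.3],[0,0,0,0.0322,0,0,0.3],[0,0,0,0.0322,-0.001,0,0.3],[0,0,0,0,0,0.02,0.3],[0,0,0,0,0,0.03,0.3],[0,0,0,0,0,0.03,0.3],[0,0,0,0,0,0.02,0.3],[0,0,0,0,0,0,0.3]],
  ],
)

```text
t: 17.88
tcp_pos: [0.5666, -0.0697, 0.1831]
tool_rot: [0.061, 0.998, 0.001, -0.004]
force: [-0.9, 0.8, -0.3]
finger_gap: 0.647
gripper_force: 0.0
```

Run:
```python
from h import *
togo([.570,-.0699,.083])
```

```text
t 17.88 tcp [ 0.5666 -0.0697  0.1831] x yaw 173.04 zax [-0.009  0.003 -1.   ] F [-0.9  0.8 -0.3] gap 0.647
shift [-4.300e-03  1.000e-04  1.001e-01]
```

Request:
servo_tool(
  rows=[
    [[0,0,0,0,0,0.03,0.3],[0,0,0,0,0,0.035,0.3],[0,0,0,0,0,0.03,0.3],[0,0,0,0,0,0.01,0.3],[0,0,0,0,0,0,0.3],[0,0,0,0,0,0,0.3],[0,0,0,0,0,0,-1],[0,0,0,0,0,0,-1]],
  ],
  squeeze=30,
)

```text
t: 18.55
tcp_pos: [0.5712, -0.0709, 0.0844]
tool_rot: [0.06, 0.998, -0.001, 0.002]
force: [-0.1, 0.0, -1.2]
finger_gap: 0.382
gripper_force: 0.0
```

Request:
servo_tool(
  rows=[
    [[0,0,0,0,0,0,-1],[0,0,0,0,0,0,-1],[0,0,0,0,0,0,-1],[0,0,0,0,0,0,-1],[0,0,0,0,0,-0.001,-1],[0,0,0,0,0,-0.001,-1]],
  ],
)

```text
t: 19.05
tcp_pos: [0.5695, -0.0704, 0.0843]
tool_rot: [0.06, 0.998, -0.0, 0.0]
force: [0.7, -0.3, -2.6]
finger_gap: 0.159
gripper_force: 33.5
```

```bash
python3 q.py
```

```text
t 19.05 yaw 173.15 tcp [ 0.5695 -0.0704  0.0843] F [ 0.7 -0.3 -2.6] T [-0.051  0.005 -0.072] tau6 0.002 g 33.5
```

Request:
servo_tool(
  rows=[
    [[0,0,0,0.0015,0,0,-1],[0,0,0,0.0015,0,0,-1]],
  ],
)

```text
t: 19.22
tcp_pos: [0.5665, -0.0701, 0.084]
tool_rot: [0.06, 0.998, -0.0, 0.0]
force: [0.6, 0.7, -1.9]
finger_gap: 0.157
gripper_force: 33.6
```

```bash
python3 q.py
```

```text
t 19.22 yaw 173.15 tcp [ 0.5665 -0.0701  0.084 ] F [ 0.6  0.7 -1.9] T [-0.027 -0.236  0.016] tau6 0.021 g 33.6
```

Request:
servo_tool(
  rows=[
    [[0,0,0,0.0015,0,0,-1]],
  ],
)

```text
t: 19.3
tcp_pos: [0.5651, -0.0699, 0.084]
tool_rot: [0.06, 0.998, -0.0, 0.0]
force: [1.0, -0.3, -2.2]
finger_gap: 0.15
gripper_force: 33.6
```

```bash
python3 q.py
```

```text
t 19.3 yaw 173.14 tcp [ 0.5651 -0.0699  0.084 ] F [ 1.  -0.3 -2.2] T [-0.061 -0.188  0.02 ] tau6 0.017 g 33.6
```

Request:
servo_tool(
  rows=[
    [[0,0,0,0.0015,0,0,-1]],
  ],
)

```text
t: 19.38
tcp_pos: [0.5635, -0.0697, 0.084]
tool_rot: [0.06, 0.998, 0.0, 0.0]
force: [0.2, 0.5, -1.7]
finger_gap: 0.155
gripper_force: 33.6
```

```bash
python3 q.py
```

```text
t 19.38 yaw 173.14 tcp [ 0.5635 -0.0697  0.084 ] F [ 0.2  0.5 -1.7] T [-0.089 -0.168  0.027] tau6 0.015 g 33.6
```

Loose at about 1 N, so the earlier setting lay 0 to 1.5 mm past touch. I push the block home and restore that setting.

Request:
servo_tool(
  rows=[
    [[0,0,0,-0.003,0,0,-1],[0,0,0,-0.003,0,0,-1],[0,0,0,-0.003,0,0,-1],[0,0,0,-0.0012,0,0,-1],[0,0,0,0,0,0,-1]],
  ],
)

```text
t: 19.8
tcp_pos: [0.5746, -0.0711, 0.0841]
tool_rot: [0.06, 0.998, -0.0, 0.001]
force: [0.5, -1.2, -1.7]
finger_gap: 0.154
gripper_force: 33.5
```

```bash
python3 q.py
```

```text
t 19.8 yaw 173.15 tcp [ 0.5746 -0.0711  0.0841] F [ 0.5 -1.2 -1.7] T [ 0.02  -0.085  0.015] tau6 0.011 g 33.5
```

Request:
servo_tool(
  rows=[
    [[0,0,0,0,0,0,0.3],[0,0,0,0,0,0,0.3],[0,0,0,0,0,-0.02,0.3],[0,0,0,0,0,-0.04,0.3],[0,0,0,0,0,-0.04,0.3],[0,0,0,0,0,-0.04,0.3],[0,0,0,0,0,-0.04,0.3],[0,0,0,0,0,-0.025,0.3]],
  ],
)

```text
t: 20.47
tcp_pos: [0.5753, -0.0713, 0.2942]
tool_rot: [0.06, 0.998, -0.001, 0.004]
force: [2.1, -0.4, 1.0]
finger_gap: 0.65
gripper_force: 0.0
```

Request:
servo_tool(
  rows=[
    [[0,0,0,0,0,0,0.3],[0,0,0,-0.03,0.0006,0,0.3],[0,0,0,-0.032,0.0005,0,0.3],[0,0,0,-0.03,0.0005,0,0.3],[0,0,6.7,0,0,0,0.3],[0,0,6.7,0,0,0,0.3],[0,0,6.6,0,0,0,0.3],[0,0,0,0,0,0,0.3]],
  ],
)

```text
t: 21.13
tcp_pos: [0.6651, -0.0803, 0.288]
tool_rot: [0.233, 0.972, 0.0, -0.001]
force: [-1.3, 1.3, 0.3]
finger_gap: 0.65
gripper_force: 0.0
```

Run:
```python
from h import *
togo([.6661,-.0805,.2236])
c=manip.camera_info("wrist");im=manip.snapshot("wrist");cv2.imwrite("pics/w5.png",im)
```

```text
t 21.13 tcp [ 0.6651 -0.0803  0.288 ] x yaw 153.04 zax [-0.001  0.    -1.   ] F [-1.3  1.3  0.3] gap 0.65
shift [-0.0011  0.0003  0.0644]
```

Request:
servo_tool(
  rows=[
    [[0,0,0,-0.001,0,0.03,0.4],[0,0,0,0,0,0.025,0.4],[0,0,0,0,0,0.0085,0.4],[0,0,0,0,0,0,0.4],[0,0,0,0,0,0,-1],[0,0,0,0,0,0,-1],[0,0,0,0,0,0,-1],[0,0,0,0,0,0,-1]],
  ],
  squeeze=60,
)

```text
t: 21.85
tcp_pos: [0.6672, -0.0812, 0.2278]
tool_rot: [0.232, 0.973, -0.0, 0.002]
force: [-0.1, -0.6, 2.7]
finger_gap: 0.313
gripper_force: 59.3
```

Request:
servo_tool(
  rows=[
    [[0,0,0,0,0,0,-1],[0,0,0,0,0,0,-1]],
  ],
)

```text
t: 22.02
tcp_pos: [0.6672, -0.0812, 0.2277]
tool_rot: [0.232, 0.973, -0.0, 0.002]
force: [-0.6, -0.9, 5.2]
finger_gap: 0.318
gripper_force: 59.6
```

```bash
python3 q.py
```

```text
t 22.02 yaw 153.16 tcp [ 0.6672 -0.0812  0.2277] F [-0.6 -0.9  5.2] T [-0.145  0.058  0.012] tau6 -0.004 g 59.6
```

Request:
servo_tool(
  rows=[
    [[0,0,6,0,0,0,-1],[0,0,6,0,0,0,-1],[0,0,6,0,0,0,-1],[0,0,6,0,0,0.0001,-1]],
  ],
)

```text
t: 22.35
tcp_pos: [0.6667, -0.0817, 0.2274]
tool_rot: [0.431, 0.902, -0.001, 0.002]
force: [-0.9, -1.6, 6.0]
finger_gap: 0.318
gripper_force: 59.8
```

```bash
python3 q.py
```

```text
t 22.35 yaw 128.88 tcp [ 0.6667 -0.0817  0.2274] F [-0.9 -1.6  6. ] T [-0.47   0.267  0.039] tau6 -0.781 g 59.8
```

Request:
servo_tool(
  rows=[
    [[0,0,6,0,0,0.0003,-1]],
  ],
)

```text
t: 22.43
tcp_pos: [0.6666, -0.0819, 0.2272]
tool_rot: [0.478, 0.878, -0.001, 0.002]
force: [-2.0, -1.8, 8.2]
finger_gap: 0.317
gripper_force: 60.1
```

```bash
python3 q.py
```

```text
t 22.43 yaw 122.88 tcp [ 0.6666 -0.0819  0.2272] F [-2.  -1.8  8.2] T [-0.584  0.487 -0.009] tau6 -0.761 g 60.1
```

Request:
servo_tool(
  rows=[
    [[0,0,6,0,0,0.0003,-1]],
  ],
)

```text
t: 22.52
tcp_pos: [0.6664, -0.0824, 0.2271]
tool_rot: [0.523, 0.852, -0.001, 0.002]
force: [-3.7, -3.7, 9.1]
finger_gap: 0.314
gripper_force: 60.3
```

```bash
python3 q.py
```

```text
t 22.52 yaw 116.91 tcp [ 0.6664 -0.0824  0.2271] F [-3.7 -3.7  9.1] T [-0.865  0.721  0.084] tau6 -0.726 g 60.3
```

Request:
servo_tool(
  rows=[
    [[0,0,6,0,0,0.0003,-1]],
  ],
)

```text
t: 22.6
tcp_pos: [0.6662, -0.0827, 0.2269]
tool_rot: [0.567, 0.824, -0.002, 0.002]
force: [-3.9, -4.2, 9.4]
finger_gap: 0.315
gripper_force: 60.2
```

```bash
python3 q.py
```

```text
t 22.6 yaw 110.91 tcp [ 0.6662 -0.0827  0.2269] F [-3.9 -4.2  9.4] T [-0.885  0.805  0.102] tau6 -0.714 g 60.2
```

Request:
servo_tool(
  rows=[
    [[0,0,6,0,0,0.0003,-1]],
  ],
)

```text
t: 22.68
tcp_pos: [0.6659, -0.0828, 0.2267]
tool_rot: [0.609, 0.793, -0.002, 0.001]
force: [-3.4, -4.0, 9.3]
finger_gap: 0.314
gripper_force: 60.3
```

```bash
python3 q.py
```

```text
t 22.68 yaw 104.91 tcp [ 0.6659 -0.0828  0.2267] F [-3.4 -4.   9.3] T [-0.888  0.856  0.101] tau6 -0.711 g 60.3
```

Request:
servo_tool(
  rows=[
    [[0,0,6,0,0,0.0003,-1]],
  ],
)

```text
t: 22.77
tcp_pos: [0.6656, -0.0828, 0.2264]
tool_rot: [0.65, 0.76, -0.002, 0.001]
force: [-3.6, -3.6, 9.6]
finger_gap: 0.316
gripper_force: 60.4
```

```bash
python3 q.py
```

```text
t 22.77 yaw 98.91 tcp [ 0.6656 -0.0828  0.2264] F [-3.6 -3.6  9.6] T [-0.954  1.013  0.156] tau6 -0.708 g 60.4
```

Request:
servo_tool(
  rows=[
    [[0,0,6,0,0,0.0002,-1]],
  ],
)

```text
t: 22.85
tcp_pos: [0.6654, -0.0829, 0.2261]
tool_rot: [0.689, 0.725, -0.002, 0.001]
force: [-4.9, -4.1, 9.1]
finger_gap: 0.317
gripper_force: 60.3
```

```bash
python3 q.py
```

```text
t 22.85 yaw 92.91 tcp [ 0.6654 -0.0829  0.2261] F [-4.9 -4.1  9.1] T [-0.962  1.074  0.073] tau6 -0.703 g 60.3
```

Request:
servo_tool(
  rows=[
    [[0,0,-4,0,0,-0.0005,-1],[0,0,-4,0,0,-0.0005,-1],[0,0,0,0,0,0,0.3],[0,0,0,0,0,0,0.3],[0,0,0,0,0,0,0.3],[0,0,0,0,0,-0.025,0.3],[0,0,0,0,0,-0.04,0.3],[0,0,0,0,0,0,0.3]],
  ],
)

```text
t: 23.52
tcp_pos: [0.67, -0.0813, 0.2973]
tool_rot: [0.635, 0.772, 0.003, 0.006]
force: [0.8, -0.8, 2.1]
finger_gap: 0.653
gripper_force: 0.0
```

Request:
servo_tool(
  rows=[
    [[0,0,0,0.0096,-0.029,0,0.3],[0,0,0,0.0096,-0.029,0,0.3],[0,0,0,0.0096,-0.029,0,0.3],[0,0,-7,0,0,0,0.3],[0,0,-7,0,0,0,0.3],[0,0,-7,0,0,0,0.3],[0,0,-7,0,0,0,0.3],[0,0,-7,0,0,0,0.3]],
  ],
)

```text
t: 24.18
tcp_pos: [0.5753, -0.0689, 0.2898]
tool_rot: [0.371, 0.929, 0.0, 0.0]
force: [0.6, -1.1, -0.3]
finger_gap: 0.651
gripper_force: 0.0
```

Request:
servo_tool(
  rows=[
    [[0,0,-7,0,0,0,0.3],[0,0,-7,0,0,0,0.3],[0,0,-7,0,0,0,0.3],[0,0,-7,0,0,0,0.3],[0,0,-7,0,0,0,0.3],[0,0,-2.2,0,0,0,0.3],[0,0,0,0,0,0,0.3],[0,0,0,0,0,0,0.3]],
  ],
)

```text
t: 24.85
tcp_pos: [0.5753, -0.0691, 0.2897]
tool_rot: [0.059, 0.998, 0.0, -0.0]
force: [0.2, -0.2, 0.3]
finger_gap: 0.65
gripper_force: 0.0
```

Run:
```python
from h import *
togo([.5735,-.0708,.084])
```

```text
t 24.85 tcp [ 0.5753 -0.0691  0.2897] x yaw 173.25 zax [-0.  0. -1.] F [ 0.2 -0.2  0.3] gap 0.65
shift [ 0.0016 -0.002   0.2057]
```

Request:
servo_tool(
  rows=[
    [[0,0,0,0.001,-0.0018,0.03,0.3],[0,0,0,0,0,0.04,0.3],[0,0,0,0,0,0.04,0.3],[0,0,0,0,0,0.04,0.3],[0,0,0,0,0,0.035,0.3],[0,0,0,0,0,0.021,0.3],[0,0,0,0,0,0,0.3],[0,0,0,0,0,0,0.3]],
  ],
  squeeze=45,
)

```text
t: 25.52
tcp_pos: [0.5736, -0.0708, 0.083]
tool_rot: [0.059, 0.998, 0.0, -0.001]
force: [0.4, -0.5, 0.3]
finger_gap: 0.651
gripper_force: 0.0
```

Request:
servo_tool(
  rows=[
    [[0,0,0,0,0,0,-1],[0,0,0,0,0,0,-1],[0,0,0,0,0,0,-1],[0,0,0,0,0,0,-1],[0,0,0,0,0,0,-1],[0,0,0,0,0,0,-1],[0,0,0,0,0,-0.001,-1],[0,0,0,0,0,-0.0005,-1]],
  ],
)

```text
t: 26.18
tcp_pos: [0.5753, -0.0712, 0.086]
tool_rot: [0.058, 0.998, -0.0, 0.002]
force: [3.8, 0.5, -4.4]
finger_gap: 0.155
gripper_force: 44.0
```

```bash
python3 q.py
```

```text
t 26.18 yaw 173.33 tcp [ 0.5753 -0.0712  0.086 ] F [ 3.8  0.5 -4.4] T [ 0.034 -0.504  0.011] tau6 0.021 g 44.0
```

Request:
servo_tool(
  rows=[
    [[0,0,0,0.002,0,0,-1],[0,0,0,0.0015,0,0,-1],[0,0,0,0.0015,0,0,-1]],
  ],
)

```text
t: 26.43
tcp_pos: [0.5735, -0.0714, 0.086]
tool_rot: [0.058, 0.998, -0.001, 0.005]
force: [9.3, 1.0, -6.4]
finger_gap: 0.156
gripper_force: 43.8
```

```bash
python3 q.py
```

```text
t 26.43 yaw 173.32 tcp [ 0.5735 -0.0714  0.086 ] F [ 9.3  1.  -6.4] T [ 0.133 -1.299  0.085] tau6 0.099 g 43.8
```

Request:
servo_tool(
  rows=[
    [[0,0,0,0.0015,0,0,-1],[0,0,0,0.0015,0,0,-1]],
  ],
)

```text
t: 26.6
tcp_pos: [0.5709, -0.0713, 0.086]
tool_rot: [0.058, 0.998, -0.001, 0.006]
force: [9.2, -0.5, -6.2]
finger_gap: 0.152
gripper_force: 43.9
```

```bash
python3 q.py
```

```text
t 26.6 yaw 173.31 tcp [ 0.5709 -0.0713  0.086 ] F [ 9.2 -0.5 -6.2] T [-0.046 -1.295  0.071] tau6 0.053 g 43.9
```

Dragging at about 9 N with a slight upward pull on the fin: the nose bears. I draw the block out.

Request:
servo_tool(
  rows=[
    [[0,0,0,0.003,0,0.0008,-1],[0,0,0,0.004,0,0,-1],[0,0,0,0.004,0,0,-1],[0,0,0,0.004,0,0,-1],[0,0,0,0.004,0,0,-1],[0,0,0,0.004,0,0,-1],[0,0,0,0.004,0,0,-1]],
  ],
)

```text
t: 27.18
tcp_pos: [0.546, -0.0686, 0.086]
tool_rot: [0.059, 0.998, -0.001, 0.008]
force: [12.0, 0.2, -3.2]
finger_gap: 0.15
gripper_force: 44.3
```

```bash
python3 q.py
```

```text
t 27.18 yaw 173.27 tcp [ 0.546  -0.0686  0.086 ] F [12.   0.2 -3.2] T [ 0.215 -1.54   0.05 ] tau6 0.006 g 44.3
```

Request:
servo_tool(
  rows=[
    [[0,0,0,0.004,0,0,-1],[0,0,0,0.004,0,0,-1],[0,0,0,0.004,0,0,-1],[0,0,0,0.004,0,0,-1],[0,0,0,0.0015,0,0,-1],[0,0,0,0,0,0,-1]],
  ],
)

```text
t: 27.68
tcp_pos: [0.5236, -0.0657, 0.0859]
tool_rot: [0.058, 0.998, -0.001, 0.002]
force: [3.0, -0.7, 7.4]
finger_gap: 0.154
gripper_force: 45.8
```

```bash
python3 q.py
```

```text
t 27.68 yaw 173.34 tcp [ 0.5236 -0.0657  0.0859] F [ 3.  -0.7  7.4] T [-0.102 -0.511  0.028] tau6 -0.009 g 45.8
```

Request:
servo_tool(
  rows=[
    [[0,0,0,0,0,-0.0005,0.3],[0,0,0,0,0,0,0.3],[0,0,0,0,0,0,0.3],[0,0,0,0,0,-0.02,0.3],[0,0,0,0,0,-0.038,0.3],[0,0,0,0,0,-0.04,0.3],[0,0,7,0,0,-0.04,0.3],[0,0,7,0,0,-0.04,0.3]],
  ],
)

```text
t: 28.35
tcp_pos: [0.5203, -0.0644, 0.264]
tool_rot: [0.182, 0.983, 0.0, -0.002]
force: [0.9, -0.3, 0.4]
finger_gap: 0.653
gripper_force: 0.0
```

Request:
servo_tool(
  rows=[
    [[0,0,7,0,0,-0.028,0.3],[0,0,7,0,0,0,0.3],[0,0,7,0,0,0,0.3],[0,0,7,0,0,0,0.3],[0,0,7,0,0,0,0.3],[0,0,7,0,0,0,0.3],[0,0,7,0,0,0,0.3],[0,0,7,0,0,0,0.3]],
  ],
)

```text
t: 29.02
tcp_pos: [0.5206, -0.0645, 0.2902]
tool_rot: [0.622, 0.783, -0.001, -0.002]
force: [-0.2, 0.0, -0.4]
finger_gap: 0.65
gripper_force: 0.0
```

Request:
servo_tool(
  rows=[
    [[0,0,2.3,0,0,0,0.3],[0,0,0,0,0,0,0.3],[0,0,0,0,0,0,0.3]],
  ],
)

```text
t: 29.27
tcp_pos: [0.521, -0.0646, 0.2904]
tool_rot: [0.635, 0.772, -0.0, -0.001]
force: [0.1, 0.0, 0.1]
finger_gap: 0.65
gripper_force: 0.0
```

Run:
```python
from h import *
togo([.6655,-.082,.226])
c=manip.camera_info("wrist");im=manip.snapshot("wrist");cv2.imwrite("pics/w6.png",im)
u,v=proj("wrist",[.6655,-.082,.2295],c);print(u,v)
import pickle;pickle.dump(c,open("w6.pkl","wb"))
cv2.imwrite("pics/w6b.png",cv2.resize(im,(800,600)))
```

```text
t 29.27 tcp [ 0.521  -0.0646  0.2904] x yaw 101.12 zax [-0.002  0.001 -1.   ] F [0.1 0.  0.1] gap 0.65
shift [-0.045   0.1385  0.0641]
466.30837156286736 288.9492056574097
```

View pics/w6b.png

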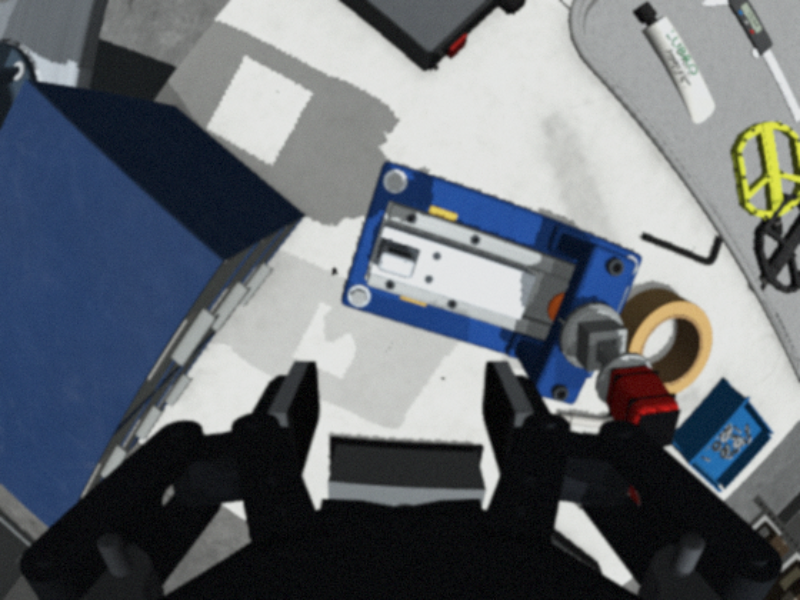

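The block lies in the channel at (450,265), its inner end short of the orange nose at (557,308). The driver stands in the screw at about (645,410). I fetch it.

Request:
servo_tool(
  rows=[
    [[0,0,0,-0.011,0.034,0,0.5],[0,0,0,-0.011,0.034,0,0.5],[0,0,0,-0.011,0.034,0,0.5],[0,0,0,-0.011,0.034,0,0.5],[0,0,0,0,0,0,0.5],[0,0,0,0,0,0.03,0.5],[0,0,0,0,0,0.03,0.5],[0,0,0,0,0,0.007,0.5]],
  ],
  squeeze=60,
)

```text
t: 29.98
tcp_pos: [0.6603, -0.0811, 0.2186]
tool_rot: [0.635, 0.772, -0.002, -0.005]
force: [-1.3, 0.5, -1.0]
finger_gap: 0.749
gripper_force: 0.0
```

Request:
servo_tool(
  rows=[
    [[0,0,0,0,0,0,0.5],[0,0,0,0,0,0,-1],[0,0,0,0,0,0,-1],[0,0,0,0,0,0,-1],[0,0,0,0,0,0,-1],[0,0,0,0,0,0,-1],[0,0,0,0,0,0,-1]],
  ],
)

```text
t: 30.57
tcp_pos: [0.6649, -0.0824, 0.2264]
tool_rot: [0.636, 0.772, 0.001, 0.002]
force: [-0.2, 0.3, 6.7]
finger_gap: 0.317
gripper_force: 59.7
```

```bash
python3 q.py
```

```text
t 30.57 yaw 101.05 tcp [ 0.6649 -0.0824  0.2264] F [-0.2  0.3  6.7] T [0.091 0.107 0.014] tau6 0.003 g 59.7
```

Request:
servo_tool(
  rows=[
    [[0,0,0,0,0,-0.006,-1],[0,0,0,0,0,-0.01,-1],[0,0,0,0,0,-0.012,-1],[0,0,0,0,0,-0.02,-1],[0,0,0,0,0,-0.022,-1],[0,0,0,0,0,-0.02,-1],[0,0,0,0,0,0,-1]],
  ],
)

```text
t: 31.15
tcp_pos: [0.6658, -0.0825, 0.3201]
tool_rot: [0.636, 0.772, 0.002, 0.004]
force: [1.2, -1.1, -1.3]
finger_gap: 0.314
gripper_force: 59.2
```

Request:
servo_tool(
  rows=[
    [[0,0,0,-0.029,-0.019,0,-1],[0,0,0,-0.029,-0.019,0,-1],[0,0,0,-0.029,-0.019,0,-1],[0,0,0,-0.029,-0.019,0,-1],[0,0,0,-0.029,-0.019,0,-1],[0,0,0,-0.029,-0.019,0,-1],[0,0,0,-0.029,-0.019,0,-1]],
  ],
)

```text
t: 31.73
tcp_pos: [0.5707, -0.3075, 0.3132]
tool_rot: [0.636, 0.772, 0.0, -0.001]
force: [0.8, -0.6, -0.7]
finger_gap: 0.317
gripper_force: 59.2
```

Request:
servo_tool(
  rows=[
    [[0,0,0,0,0,0,-1],[0,0,0,0,0,0,-1],[0,0,0,0,0,0,-1],[0,0,0,0,0,0,-1]],
  ],
)

```text
t: 32.07
tcp_pos: [0.5722, -0.3054, 0.3136]
tool_rot: [0.635, 0.772, 0.0, -0.001]
force: [-0.9, -0.3, -2.4]
finger_gap: 0.32
gripper_force: 59.2
```

Run:
```python
from h import *
togo([.5735,-.3075,.19])
c=manip.camera_info("wrist");im=manip.snapshot("wrist");cv2.imwrite("pics/w7.png",im)
print("hole",proj("wrist",[.573,-.3069,.07],c))
t=manip.sense()["tcp_pos"]
print("tip exp",proj("wrist",t-[0,0,.1045],c))
import pickle;pickle.dump(c,open("w7.pkl","wb"))
cv2.imwrite("pics/w7c.png",cv2.resize(im[150:330,160:400],(800,600),interpolation=cv2.INTER_CUBIC))
```

```text
t 32.07 tcp [ 0.5722 -0.3054  0.3136] x yaw 101.11 zax [-0.001  0.001 -1.   ] F [-0.9 -0.3 -2.4] gap 0.32
shift [-0.0025  0.0009  0.1236]
hole (np.float64(280.33377973266386), np.float64(179.69175179047002))
tip exp (np.float64(279.8842420646877), np.float64(214.4380310150426))
```

View pics/w7c.png

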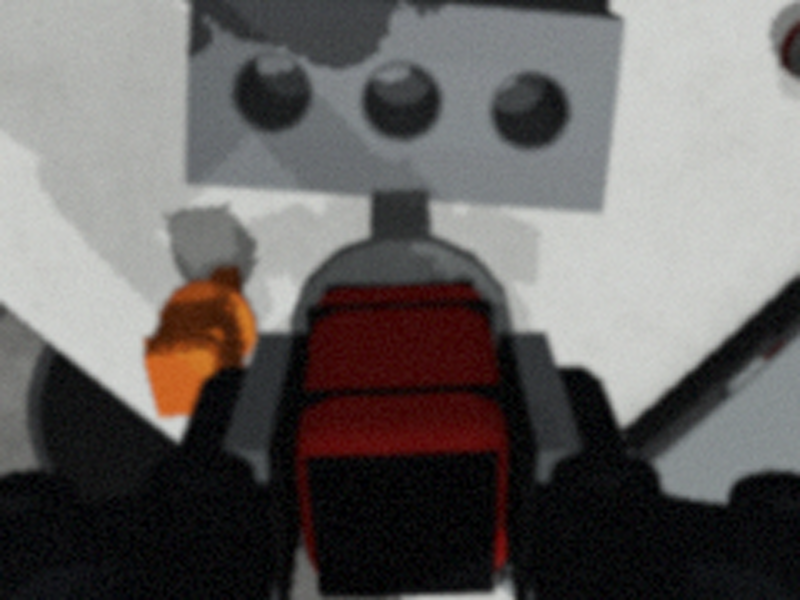

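The hand holds the driver straight. The middle hole is at (402,100), within 0.3 px of the prediction. I lower it.

Request:
servo_tool(
  rows=[
    [[0,0,0,-0.002,0.0007,0.02,-1],[0,0,0,0,0,0.03,-1],[0,0,0,0,0,0.03,-1],[0,0,0,0,0,0.03,-1],[0,0,0,0,0,0.03,-1],[0,0,0,0,0,0.025,-1],[0,0,0,0,0,0.015,-1],[0,0,0,0,0,0,-1]],
  ],
)

```text
t: 32.78
tcp_pos: [0.5717, -0.3055, 0.1299]
tool_rot: [0.635, 0.773, -0.0, -0.004]
force: [-0.1, 1.0, -1.3]
finger_gap: 0.316
gripper_force: 59.1
```

```bash
python3 q.py
```

```text
t 32.78 yaw 101.16 tcp [ 0.5717 -0.3055  0.1299] F [-0.1  1.  -1.3] T [ 0.056 -0.031 -0.008] tau6 0.0 g 59.1
```

Request:
servo_tool(
  rows=[
    [[0,0,0,0,0,0.004,-1],[0,0,0,0,0,0.004,-1],[0,0,0,0,0,0.002,-1],[0,0,0,0,0,0,-1],[0,0,0,0,0,0,-1]],
  ],
)

```text
t: 33.2
tcp_pos: [0.5737, -0.3088, 0.1251]
tool_rot: [0.636, 0.772, 0.0, 0.001]
force: [-0.0, -0.2, -1.8]
finger_gap: 0.314
gripper_force: 59.2
```

```bash
python3 q.py
```

```text
t 33.2 yaw 101.05 tcp [ 0.5737 -0.3088  0.1251] F [-0.  -0.2 -1.8] T [-0.027 -0.036 -0.072] tau6 0.0 g 59.2
```

Request:
servo_tool(
  rows=[
    [[0,0,0,0.001,0,0.002,-1],[0,0,0,0,0,0.002,-1],[0,0,0,0,0,0.001,-1],[0,0,0,0,0,0,-1]],
  ],
)

```text
t: 33.53
tcp_pos: [0.5728, -0.3075, 0.1189]
tool_rot: [0.636, 0.772, -0.0, -0.0]
force: [1.0, -0.5, -1.1]
finger_gap: 0.314
gripper_force: 59.2
```

```bash
python3 q.py
```

```text
t 33.53 yaw 101.04 tcp [ 0.5728 -0.3075  0.1189] F [ 1.  -0.5 -1.1] T [ 0.007 -0.023  0.031] tau6 0.0 g 59.2
```

Request:
servo_tool(
  rows=[
    [[0,0,0,0,0,0.001,-1],[0,0,0,0,0,0.001,-1],[0,0,0,0,0,0,-1]],
  ],
)

```text
t: 33.78
tcp_pos: [0.5731, -0.3077, 0.1178]
tool_rot: [0.636, 0.772, -0.0, 0.0]
force: [-1.4, 0.5, 2.8]
finger_gap: 0.313
gripper_force: 59.7
```

```bash
python3 q.py
```

```text
t 33.78 yaw 101.05 tcp [ 0.5731 -0.3077  0.1178] F [-1.4  0.5  2.8] T [ 0.061  0.185 -0.046] tau6 -0.015 g 59.7
```

Collar contact felt at the expected height, so I release and rise clear.

Request:
servo_tool(
  rows=[
    [[0,0,0,0,0,0,0.1],[0,0,0,0,0,0,0.3],[0,0,0,0,0,0,0.3],[0,0,0,0,0,-0.015,0.3],[0,0,0,0,0,-0.03,0.3],[0,0,0,0,0,-0.035,0.3],[0,0,0,-0.035,0,-0.02,0.3],[0,0,0,-0.035,0,0,0.3]],
  ],
)

```text
t: 34.45
tcp_pos: [0.5893, -0.3771, 0.2238]
tool_rot: [0.635, 0.773, -0.0, 0.005]
force: [1.4, -0.5, 0.2]
finger_gap: 0.645
gripper_force: 0.0
```

Request:
servo_tool(
  rows=[
    [[0,0,0,0,0,0,0.3],[0,0,0,0,0,0,0.3],[0,0,0,0,0,0,0.3],[0,0,0,0,0,0,0.3]],
  ],
)

```text
t: 34.78
tcp_pos: [0.5858, -0.3749, 0.216]
tool_rot: [0.636, 0.772, 0.0, -0.001]
force: [1.0, -0.2, 0.4]
finger_gap: 0.651
gripper_force: 0.0
```

Run:
```python
from h import *
im=manip.snapshot("top");cv2.imwrite("pics/t2.png",im);a=cv2.imread("pics/top0.png")
f=lambda I:[np.round(x.mean(),1) for x in np.nonzero((I[225:275,295:345,2]>I[225:275,295:345,1].astype(int)+40))]+[int((I[225:275,295:345,2]>I[225:275,295:345,1].astype(int)+40).sum())]
print("red (row,col,n) before",f(a),"after",f(im))
for n,(r,c) in dict(bottle=(170,290),spindles=(147,270)).items():
    d=cv2.absdiff(im,a)[r-25:r+25,c-25:c+25];print(n,"max diff mean",d.mean(),d.max())
q=manip.sense();print(q["t"],q["force"],q["tcp_pos"])
```

```text
red (row,col,n) before [np.float64(28.2), np.float64(25.0), 37] after [np.float64(nan), np.float64(nan), 0]
bottle max diff mean 39.138933333333334 49
spindles max diff mean 39.27773333333333 45
34.8333 [-0.31540378  0.14568181 -0.69629057] [ 0.58594815 -0.3748611   0.21616387]<stdin>:3: RuntimeWarning: Mean of empty slice.
  ret = ret.dtype.type(ret / rcount)
```

Request:
servo_tool(
  rows=[
    [[0,0,0,-0.035,0,-0.01,0.3],[0,0,0,-0.035,0,-0.01,0.3],[0,0,0,-0.035,0,-0.01,0.3],[0,0,0,-0.03,0,-0.01,0.3],[0,0,0,0,0,0,0.3],[0,0,0,0,0,0,0.3],[0,0,0,0,0,0,0.3],[0,0,0,0,0,0,0.3]],
  ],
)

```text
t: 35.5
tcp_pos: [0.6122, -0.5064, 0.256]
tool_rot: [0.635, 0.772, 0.0, -0.002]
force: [-0.2, 0.5, 0.1]
finger_gap: 0.649
gripper_force: 0.0
```

Run:
```python
from h import *
def red(I,lab,r0,r1,c0,c1):
    h=cv2.cvtColor(I[r0:r1,c0:c1],cv2.COLOR_BGR2HSV);m=(((h[...,0]<6)|(h[...,0]>174))&(h[...,1]>150)&(h[...,2]>30))
    y,x=np.nonzero(m);print(lab,m.sum(),(x.mean()+c0).round(1) if len(x) else None,(y.mean()+r0).round(1) if len(x) else None,(x.min()+c0,x.max()+c0,y.min()+r0,y.max()+r0) if len(x) else None)
for n,b in (("top",(225,275,295,345)),("scene",(230,270,255,290))):
    im=manip.snapshot(n);cv2.imwrite(f"pics/{n}9.png",im)
    red(cv2.imread(f"pics/{n}0.png"),n+" before",*b);red(im,n+" after",*b)
c=manip.camera_info("wrist");w=manip.snapshot("wrist");cv2.imwrite("pics/wr9.png",w)
u,v=map(int,proj("wrist",[.573,-.307,.122],c));print("wrist exp",u,v);red(w,"wrist",max(0,v-25),v+25,u-25,u+25)
```

```text
top before 69 318.3 253.4 (np.int64(311), np.int64(330), np.int64(241), np.int64(259))
top after 79 319.9 252.5 (np.int64(313), np.int64(331), np.int64(241), np.int64(258))
scene before 300 270.6 252.9 (np.int64(262), np.int64(279), np.int64(240), np.int64(264))
scene after 325 272.2 253.3 (np.int64(263), np.int64(281), np.int64(241), np.int64(265))
wrist exp 279 -38
wrist 0 None None None
```

The driver hangs where it began, within 2 px in both cameras. The bystanders are unchanged and nothing is touched.

```bash
python3 -c "
from station import manip
print(manip.sign_off())"
```

```text
the job is handed in; nothing more can be done
None
```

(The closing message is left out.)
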